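Index the worm-driven filling carousel and charge the yellow cup

ROBOT

A 7-joint arm with a two-finger parallel gripper is mounted at the origin on a cart in front of the work surface, level with it; the furniture and walls round the work are solid. World frame = base frame: x ahead of the robot, y to its left, z up, the work surface at z = 0. Lengths are in m, angles in rad, forces in N, time in s.
With the tool pointing down it reaches from about 0.4 to 0.85 m from the base axis. Payload 10.4 kg.
Tool frame: the origin (TCP) lies at the very end of the fingers, on their centre line; the grasp point (between the pads) lies 19 mm behind it; x points along the fingers, z is the direction in which the jaws open and shut, and the axes are right-handed (so a half turn about x gives the same grasp; the last joint's range is limited). The gripper opens to 85 mm and grips with 20 to 120 N. Pads are 22 mm wide; open, the fingers measure 114 mm over their backs; the gripper's body (76 mm by 85 mm) begins 54 mm behind the grasp point. The pads swing forward as they close: fully open they stand 13 mm farther back than shut.
Start: joints at [-1.155, 0.332, -0.065, 1.46, 0.022, 1.35, -0.088], TCP at [0.266, 0.566, 0.193] pointing down, gripper open.
Joint ranges: [-2.6, 2.6], [-0.5, 2.12], [-1.47, 1.34], [0.16, 2.42], [-1.27, 4.41], [0.06, 2.06], [-2.6, 2.6]. Speed limits (rad/s): [2.22, 2.22, 2.79, 2.79, 3.14, 3.14, 3.14].

INTERFACE

Orientations are given as a unit quaternion [x, y, z, w].
In Python, from workcell import readout, camera, manip gives the robot as it stands.
- The arm moves only by the shell command python3 -m inch 'ROWS' [FORCE]. ROWS is JSON, a list of rows, each a list of 3 entries, a list of its own where there are three numbers: the turn, a rotation vector about the tool's x, y, z in degrees, then the shift along the tool's x, y, z in mm, then the closure, from 0 (fully open) to 1 (shut). In form: [[[wx, wy, wz], [dx, dy, dz], hand], ...]. A call has 1 to 10 rows; each row is the pose to reach, as a shift and turn from the pose measured when the call began, along the tool's axes at that moment; what a row does not reach only later rows make up. A row lasts 1/8 s, in which the tool goes at most 62.5 mm and 10.7 degrees, less where a joint would pass 70% of its speed; a pose out of reach is approached as far as the arm can. A call with a gripper value outside its range is refused whole. The fingers move at their own pace and stop on an object; FORCE is the grip in N (left out, the last holds). Time passes only in rows, so rows that repeat a pose let the fingers close. It gives the time, the measured TCP pose, the force and the opening at its end, in the units of the state.
- readout.get_obs(): the state, without advancing time (a new reading comes with each control period).
- camera(name): name is "side" or "top" or "wrist"; returns a dict with "pixels" (400x640x3 uint8, red, green, blue), "range_z" (400x640 float32, m along the optical axis (not along the pixel's ray), 0 where there is no reading), "intrinsics" (3x3 intrinsics, pixels), "extrinsics" (4x4, takes a point from world to camera coordinates); the wrist camera has in their place "T_tool_cam" (4x4, takes a point from camera to tool coordinates, whose origin is the TCP and whose axes are the tool frame's). Camera axes: x right, y down, z forward; pixel columns grow to the right and rows downward; lengths in m; the calibration is good to about 2 mm. The wrist camera is an equidistant fisheye: a pixel r from the principal point sees the ray r / f radians off the axis. A picture is of the moment at which its call begins: read the wrist's pose just before it.
- manip.hand_in(): hands the job in, once; it reports no verdict.
The state is a dict: "clock": time; "joint_pos": joint angles; "joint_velocities": joint speeds; "tau": joint torques, N m; "position": TCP position; "ee_rot": TCP orientation; "ft_force": force on the tool from outside, world axes, zero at the start; "torque": the same for the moment, N m; "grip_width": opening from 0.0 (shut) to 1.0 (fully open).
Only numpy, scipy, OpenCV 4.12 (cv2) and the standard library are available. Lean on these libraries where they do the work, as an engineer would, in place of code of your own. Each camera call takes 0.05 s, during which the arm holds its last target.

TASK

Turn the crank of the worm drive clockwise until the carousel has advanced its yellow cup squarely under the hopper outlet, then tip the green tray so that all three nuts go into the hopper, and lower the tray again until it lies level. Next pull the red-tabbed slide gate fully open to let the nuts drop into the yellow cup, and push it fully shut again. Turn the carousel only by its crank, not by its cups, do not let the tray slam down, and leave the other things on the bench where they are.

Things in the scene. Friction and masses are not known exactly. Their poses are not given: they have to be found in the camera images.
- carousel: the fixed filling machine on a grey base plate 290 x 230 mm. Origin: on the carousel's vertical axis at bench level; x points away from the robot, y left (turned up to 0.15 rad). In this frame (mm): crank axis (-20, -176) on a blue gearbox, hopper axis (42, 66). Cup rims are 82 mm above the bench; nothing higher than those stands within 150 mm of the crank axis
- platter: the turning carousel: aluminium platter with six round cups (74 mm outside, 68 mm inside, 41 mm deep), centres 78 mm from the axis, 60 degrees (one division) apart; one is yellow, the rest grey. Origin on the carousel axis, 28 mm above the bench. Driven by the crank through the worm: 1/18 rad per rad of crank, both clockwise together
- crank (a joint): crank angle, rad, growing clockwise seen from above; 0: yellow cup exactly under the hopper outlet (good within 0.9). Three turns (18.85 rad) move the carousel one division; it starts -14.4 to -19.8 short, so turn it clockwise by that much. About 0.1 Nm of friction; it stays where it is left
- crank_handle (a point): middle of the crank's grip: an upright black freely spinning sleeve, 19 mm in diameter, 45 mm high, its top 20 mm above this point, 42 mm out from the crank axis; the steel crank arm's top lies 27 mm below this point. As the crank turns, this point goes round a level circle about point crank_axis
- crank_axis (a point): point on the vertical axis of the crank, level with the middle of the grip
- tray (a joint): tilt of the green dump tray, rad: 0 lies level on its stop, grows as its handle end is lifted, 1.55 at most (almost upright). Its hinge is stiff (friction 0.35 Nm), so it stays where it is left and has to be pushed down again
- tray_handle (a point): middle of the tray's handle, a level steel bar 12 mm in diameter with 60 mm free length between two side arms, along the machine's y at the tray's end nearest the robot, 39 mm clear of the tray's end wall (18 mm higher than the bar). It moves on an arc about point tray_hinge; at tilt 0 it is 126 mm toward the machine's -x from the hinge and 12 mm above it
- tray_hinge (a point): middle of the tray's hinge axis (along the machine's y), at the tray's open pouring edge just inside the hopper's near rim, 177 mm above the bench. The tray is 80 mm long and 66 mm wide inside, its floor's top 3 mm above the hinge axis, walls 30 mm high
- gate (a joint): opening of the slide gate that closes the bottom of the hopper, m: 0 shut, 0.064 fully open; slides level to the machine's +y, away from the crank; friction about 1.5 N
- gate_tab (a point): grip point on the gate's upright red tab, 34 mm (machine's x) by 10 mm (machine's y) by 46 mm high, its top 18 mm above this point; the gate's plate lies 28 mm below this point. With the gate shut it is 116 mm toward the machine's +y of the hopper axis, 118.5 mm above the bench
- outlet (a point): centre of the hopper's square well (60 mm inside) on top of the shut gate, 90.5 mm above the bench; nuts in the hopper lie within 55 mm above it. The aluminium hopper round it is 97 mm square at the top; rim heights above the bench: near (-x) 176, sides 196, far 216 mm. A grey column stands behind it
- yellow_cup (a point): centre of the inner floor of the yellow cup (turns with the carousel)
- nut_1: loose steel nut, about 24 x 27 x 13 mm, one of three lying in the green tray at the start; origin at the centre of its underside
- nut_2: loose steel nut, about 28 x 28 x 16 mm, one of three lying in the green tray at the start; origin at the centre of its underside
- nut_3: loose steel nut, about 24 x 27 x 13 mm, one of three lying in the green tray at the start; origin at the centre of its underside
- flat_bar: rusty flat bar 21 x 122 x 14 mm with a bolt at one end, a bystander on the bench to be left alone; origin at the centre of its underside
- bolt_long: loose hexagon bolt 90 mm long, a bystander on the bench to be left alone; origin at the centre of its underside
- bolt_short: loose hexagon bolt 56 mm long, a bystander on the bench to be left alone; origin at the centre of its underside
- pack: brown card pack 60 x 85 x 50 mm, a bystander on the bench to be left alone; origin at the centre of its underside
- clip: grey U-shaped girder clip 36 x 36 x 18 mm, a bystander on the bench to be left alone; origin at the centre of its underside

How it is judged:
By the outcome, as a careful person would: the job done as asked, in the order asked, and still so for the second after the job is handed in, with the robot touching nothing.
It also fails if it takes over 72 s, if anything falls off the work surface, if the arm or the gripper's body presses on something with over 40 N, if the wrist force passes 120 N, or if a joint passes its speed limit or range.

## Working session

There is one attempt and no reset: what is moved stays moved. The work goes in short steps, Python scripts to look and compute and a shell command to move; the robot and the scene stay as the last step left them, time stands still between calls to the robot, and variables do not carry over. Pictures are saved under pics/ and viewed, and the job is handed in when it is done.

```bash
ls; mkdir -p pics
python3 - <<'E'
from workcell import readout, camera, manip
import cv2, json, numpy as np
print(readout.get_obs())
for n in ["side","top","wrist"]:
    c=camera(n)
    np.savez(f"c_{n}_0.npz",**c)
    cv2.imwrite(f"pics/{n}0.png",c["pixels"][:,:,::-1])
    print(n,c["intrinsics"],c.get("extrinsics",c.get("T_tool_cam")))
E
```

```text
pics
{'clock': 0.0, 'joint_pos': array([-1.15458379,  0.33288693, -0.06472155,  1.46096443,  0.02161115,
        1.34992452, -0.08851906]), 'joint_velocities': array([-8.84496399e-04, -3.50440673e-04, -2.54084800e-05, -1.18068009e-04,
        2.02742681e-03,  1.42966003e-03, -8.58952762e-04]), 'tau': array([-7.27150345e-04, -6.25446081e+01,  4.89057193e-02, -3.91606987e+01,
        1.62185408e-02,  1.00038704e-02, -3.15400587e-05]), 'position': array([0.26534889, 0.56537592, 0.19219561]), 'ee_rot': array([-0.3794996 ,  0.59726263,  0.37889193,  0.59640448]), 'ft_force': array([0.28635254, 0.39749954, 0.55844331]), 'torque': array([0.00741829, 0.04029855, 0.02254614]), 'grip_width': 1.0018939390808825}
side [[476.02510796   0.         324.70849285]
 [  0.         476.02510796 203.75402102]
 [  0.           0.           1.        ]] [[ 0.82983976 -0.55797852  0.00509255 -0.38368921]
 [-0.28207937 -0.42735504 -0.85895221  0.27054823]
 [ 0.48145321  0.7113562  -0.51203043  1.15313409]
 [ 0.          0.          0.          1.        ]]
top [[376.64945284   0.         316.72276221]
 [  0.         376.64945284 206.16477008]
 [  0.           0.           1.        ]] [[-0.02011099 -0.9990628   0.03832852  0.00839807]
 [-0.99614538  0.01674894 -0.08610369  0.49808184]
 [ 0.08538103 -0.03991241 -0.99554863  0.97194583]
 [ 0.          0.          0.          1.        ]]
wrist [[309.70691629   0.         322.02465717]
 [  0.         309.70691629 198.87944039]
 [  0.           0.           1.        ]] [[-6.58249609e-04 -2.70789920e-01  9.62638242e-01 -1.82554889e-01]
 [-7.31003280e-04 -9.62638064e-01 -2.70790370e-01  6.92308978e-02]
 [ 9.99999516e-01 -8.81939368e-04  4.35707809e-04  2.28474304e-04]
 [ 0.00000000e+00  0.00000000e+00  0.00000000e+00  1.00000000e+00]]
```

View pics/side0.png

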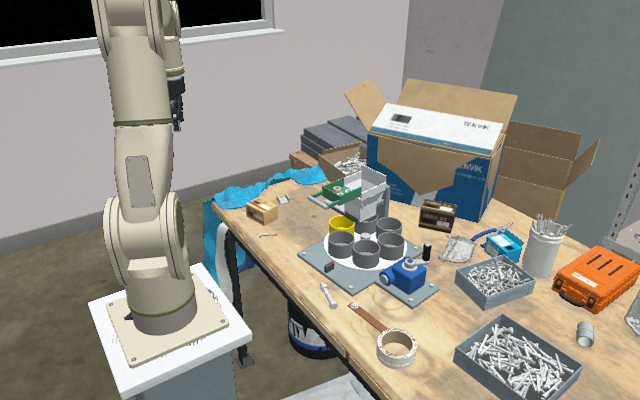

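View pics/top0.png

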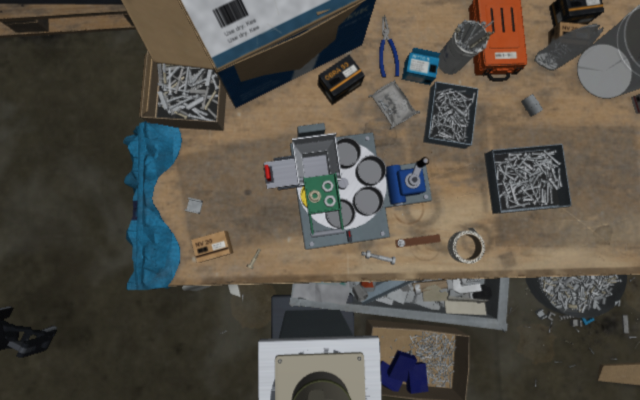

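View pics/wrist0.png

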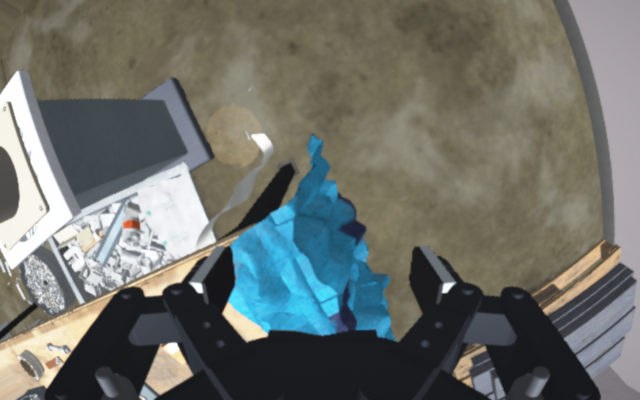

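Run:
```python
import cv2
a=cv2.imread("pics/top0.png")[110:270,180:460]
cv2.imwrite("pics/top0c.png",cv2.resize(a,None,fx=2.85,fy=2.85,interpolation=cv2.INTER_CUBIC))
a=cv2.imread("pics/side0.png")[150:320,280:460]
cv2.imwrite("pics/side0c.png",cv2.resize(a,None,fx=3.4,fy=3.4,interpolation=cv2.INTER_CUBIC))
```

```text
(no output)
```

View pics/top0c.png

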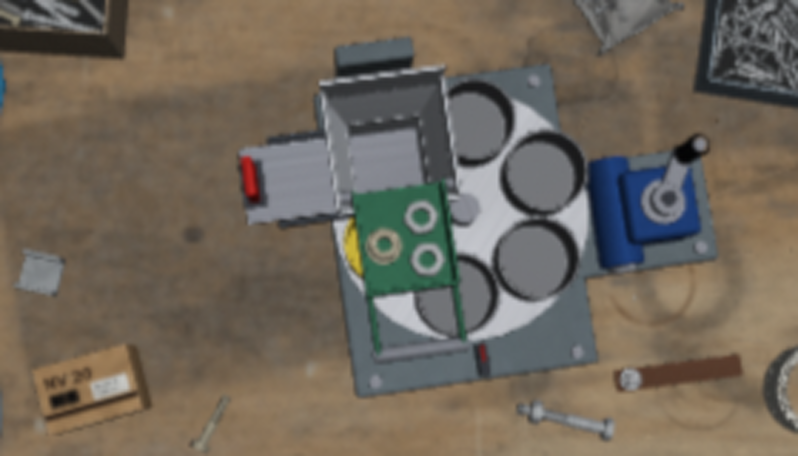

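View pics/side0c.png

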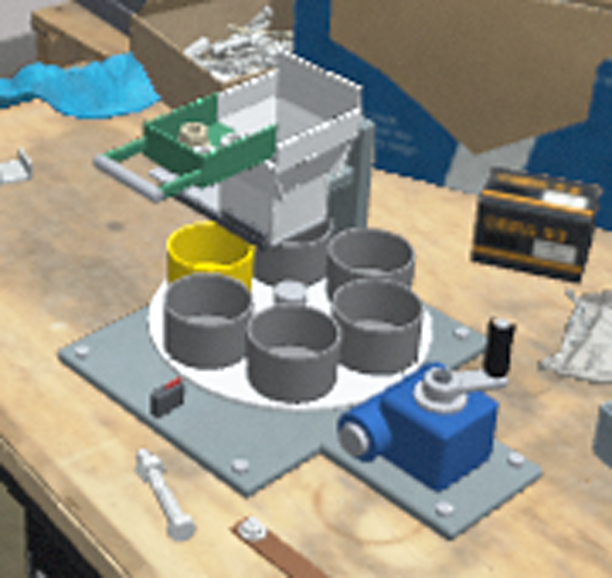

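```bash
cat > h.py <<'E'
import numpy as np, cv2
from scipy.spatial.transform import Rotation as R
def ray(c,u,v):
    K=c["intrinsics"];E=c["extrinsics"];d=np.array([(u-K[0,2])/K[0,0],(v-K[1,2])/K[1,1],1.])
    Rt=E[:3,:3].T; return -Rt@E[:3,3],Rt@d
def atz(c,u,v,z):
    o,d=ray(c,u,v); return o+d*(z-o[2])/d[2]
def dep(c,u,v):
    o,d=ray(c,u,v); return o+d*c["range_z"][int(round(v)),int(round(u))]
def proj(c,p):
    q=c["extrinsics"][:3,:3]@np.asarray(p)+c["extrinsics"][:3,3]; K=c["intrinsics"]
    return K[0,0]*q[0]/q[2]+K[0,2],K[1,1]*q[1]/q[2]+K[1,2]
E
python3 - <<'E'
from h import *
np.set_printoptions(precision=4,suppress=True)
t=dict(np.load("c_top_0.npz"));s=dict(np.load("c_side_0.npz"))
f=lambda u,v:(180+(u-1)/2.85+0.,110+(v-1)/2.85)
g=lambda u,v:(280+(u-1)/3.4,150+(v-1)/3.4)
for n,u,v in [("hub",465,208),("boss",668,198),("grip",698,145),("tab",251,180),("hL",378,354),("hR",466,347),("hop FL",322,83),("hop FR",443,69),("hopNR",455,190),("plateNL",357,394),("plateNR",597,361),("plateFR",548,66),("c1",477,124),("c2",543,172),("c3",536,259),("trayNL",370,293),("trayNR",456,285)]:
    print(n,dep(t,*f(u,v)))
print("side")
for n,u,v in [("hub",291,290),("boss",440,385),("grip",503,325),("hL",100,160),("hR",160,190)]:
    print(n,dep(s,*g(u,v)))
E
```

```text
hub [ 0.5536 -0.0668  0.063 ]
boss [ 0.5563 -0.2432  0.087 ]
grip [ 0.5942 -0.2573  0.1307]
tab [0.5692 0.1172 0.1323]
hL [0.4234 0.0169 0.1942]
hR [ 0.4274 -0.0503  0.1926]
hop FL [0.6271 0.0558 0.2173]
hop FR [ 0.6379 -0.036   0.2141]
hopNR [ 0.5506 -0.0462  0.1804]
plateNL [0.3892 0.0322 0.0106]
plateNR [ 0.4151 -0.1928  0.0107]
plateFR [ 0.6974 -0.156   0.0103]
c1 [ 0.6354 -0.0828  0.0381]
c2 [ 0.5895 -0.1424  0.0396]
c3 [ 0.509  -0.1331  0.0408]
trayNL [0.4691 0.0224 0.2057]
trayNR [ 0.4749 -0.0438  0.1937]
side
hub [ 0.5511 -0.0711  0.0675]
boss [ 0.5494 -0.2499  0.0857]
grip [ 0.594  -0.2626  0.1301]
hL [0.4162 0.007  0.1963]
hR [ 0.4319 -0.053   0.194 ]
```

Run:
```python
from h import *
from scipy.optimize import least_squares
np.set_printoptions(precision=4,suppress=True)
t=dict(np.load("c_top_0.npz"));s=dict(np.load("c_side_0.npz"))
f=lambda u,v:(180+(u-1)/2.85,110+(v-1)/2.85)
g=lambda u,v:(280+(u-1)/3.4,150+(v-1)/3.4)
obs=[("hub",(0,0),(465,208),.066),("boss",(-20,-176),(668,199),.087),("tab",(42,182),(251,180),.1365),
("FL",(90.5,114.5),(320,84),.216),("FR",(90.5,17.5),(443,69),.216)]
ex=[("c1",(477,124)),("c2",(543,172)),("c3",(536,259)),("c4",(456,295))]
P=[np.array(m)/1e3 for _,m,_,_ in obs];Q=[atz(t,*f(*q),z)[:2] for _,_,q,z in obs]
C=[atz(t,*f(*q),.082)[:2] for _,q in ex]
def T(p,m):
    c,s_=np.cos(p[2]),np.sin(p[2]);return p[:2]+np.array([[c,-s_],[s_,c]])@m
# crop cup k at angle a0 - k*60deg
def res(p):
    r=[T(p,m)-q for m,q in zip(P,Q)]
    for k,c in enumerate(C):
        a=p[3]-k*np.pi/3; r.append(T(p,.078*np.array([np.cos(a),np.sin(a)]))-c)
    return np.concatenate(r)
o=least_squares(res,[.55,-.067,.11,0],loss='soft_l1',f_scale=.003)
print(o.x,"res mm\n",res(o.x).reshape(-1,2)*1000)
h=np.arctan2(66,42);a0=o.x[3]
# yellow cup: position c4 minus another 60
ay=(a0-4*np.pi/3); print("yellow ang",np.degrees(ay%(2*np.pi)),"target",np.degrees(h),"crank",18*(((ay-h)%(2*np.pi))))
for n,m in [("crank",(-20,-176)),("tab",(42,182)),("hinge?",(0,66)),("handle?",(-126,66)),("hop",(42,66))]: print(n,T(o.x,np.array(m)/1e3))
# handle world depth, grip
for q in [(378,354),(466,347),(420,351)]: print(atz(t,*f(*q),.195))
print("grip",atz(t,*f(698,147),.131))
# depth-based edges: grip blob
d=t["range_z"]; 
def cloud(c):
    K=c["intrinsics"];E=c["extrinsics"];v,u=np.mgrid[:400,:640];z=c["range_z"]
    p=np.stack([(u-K[0,2])/K[0,0]*z,(v-K[1,2])/K[1,1]*z,z],-1);return (p-E[:3,3])@E[:3,:3]
for nm,c in(("top",t),("side",s)):
    w=cloud(c);x=w.reshape(-1,3)
    m=(abs(x[:,0]-.595)<.03)&(abs(x[:,1]+.258)<.03)&(x[:,2]>.122)&(x[:,2]<.15);print(nm,"grip",m.sum(),x[m].mean(0),x[m].max(0),x[m].min(0))
    m=(abs(x[:,0]-.42)<.03)&(abs(x[:,1]+.018)<.05)&(x[:,2]>.17)&(x[:,2]<.21);print("handle",m.sum(),x[m].mean(0),x[m].max(0),x[m].min(0))
    m=(abs(x[:,0]-.57)<.03)&(abs(x[:,1]-.117)<.02)&(x[:,2]>.125)&(x[:,2]<.15);print("tab",m.sum(),x[m].mean(0),x[m].max(0),x[m].min(0))
```

```text
[ 0.5516 -0.066   0.1336 -0.2704] res mm
 [[-1.5433  0.484 ]
 [-0.2057  0.0781]
 [ 0.585   3.194 ]
 [-0.651   2.2248]
 [ 1.6104 -0.7848]
 [ 3.5024  0.6337]
 [-0.7451 -3.7817]
 [-1.1438 -1.7983]
 [-0.2669 -0.5046]]
yellow ang 104.5052358448408 target 57.52880770915151 crank 14.758080152297032
crank [ 0.5552 -0.2431]
tab [0.569 0.12 ]
hinge? [ 0.5428 -0.0006]
handle? [ 0.4179 -0.0174]
hop [0.5844 0.005 ]
[0.4234 0.017  0.195 ]
[ 0.4274 -0.0501  0.195 ]
[ 0.4251 -0.015   0.195 ]
grip [ 0.5924 -0.2571  0.131 ]
top grip 45 [ 0.5934 -0.2565  0.1289] [ 0.6039 -0.2488  0.1332] [ 0.585  -0.2675  0.1224]
handle 226 [ 0.4283 -0.014   0.1926] [0.4491 0.0216 0.1973] [ 0.4166 -0.0524  0.1868]
tab 65 [0.5711 0.1193 0.1344] [0.5873 0.1257 0.1392] [0.5546 0.114  0.1251]
side grip 42 [ 0.5894 -0.2639  0.129 ] [ 0.6015 -0.2553  0.133 ] [ 0.5815 -0.2718  0.1225]
handle 151 [ 0.4277 -0.0191  0.1924] [0.4496 0.0208 0.1976] [ 0.4143 -0.0571  0.184 ]<stdin>:38: RuntimeWarning: Mean of empty slice.
  ret = um.true_divide(
Traceback (most recent call last):
ValueError: zero-size array to reduction operation maximum which has no identity
```

```bash
cat >> h.py <<'E'
YAW=.13
def go(pos,zdir=None,obs=None):
    """shift/turn in tool axes to TCP pos pointing down with jaws along zdir (machine yaw angle of z axis in world, rad) """
    from workcell import readout
    o=obs or readout.get_obs(); R0=R.from_quat(o["ee_rot"]); d=R0.inv().apply(np.array(pos)-o["position"])*1000
    w=np.zeros(3)
    if zdir is not None:
        x=np.array([0,0,-1.]);z=np.array([np.cos(zdir),np.sin(zdir),0]);y=np.cross(z,x)
        w=(R0.inv()*R.from_matrix(np.stack([x,y,z],1))).as_rotvec(degrees=True)
    return np.round(w,1),np.round(d,1)
E
python3 - <<'E'
from h import *
from workcell import readout
o=readout.get_obs();print(R.from_quat(o["ee_rot"]).as_matrix().round(3))
for a in (0,90,180,270): print(a,go([.593,-.258,.30],.13+np.radians(a)))
E
```

```text
[[-0.    -0.905  0.425]
 [-0.001  0.425  0.905]
 [-1.    -0.    -0.001]]
0 (array([57.4, -0.1,  0. ]), array([-106.9, -646.4, -606.4]))
90 (array([-32.6,  -0.1,  -0. ]), array([-106.9, -646.4, -606.4]))
180 (array([-1.226e+02, -0.000e+00, -1.000e-01]), array([-106.9, -646.4, -606.4]))
270 (array([ 1.474e+02, -0.000e+00,  1.000e-01]), array([-106.9, -646.4, -606.4]))
```

```bash
python3 -m inch '[[[0,0,0],[-60,0,0],0],[[10,0,0],[-115,-30,-30],0],[[20,0,0],[-115,-80,-75],0],[[30,0,0],[-115,-130,-120],0],[[40,0,0],[-115,-175,-165],0],[[50,0,0],[-115,-220,-210],0],[[57.4,0,0],[-115,-265,-250],0],[[57.4,0,0],[-115,-310,-290],0],[[57.4,0,0],[-115,-355,-330],0],[[57.4,0,0],[-115,-400,-372],0]]' 20
python3 - <<'E'
from h import *
print(go([.580,-.25,.28],.13))
E
```

```text
clock: 1.4
position: [0.4667, 0.0647, 0.3078]
ee_rot: [-0.046, 0.706, 0.046, 0.706]
ft_force: [0.9, 0.5, 0.1]
grip_width: 0.998
(array([ 0., -0.,  0.]), array([  28. , -326.7,   71.5]))
```

```bash
python3 -m inch '[[[0,0,0],[5,-50,12],0],[[0,0,0],[10,-105,24],0],[[0,0,0],[15,-160,36],0],[[0,0,0],[20,-215,48],0],[[0,0,0],[25,-270,60],0],[[0,0,0],[28,-327,71],0],[[0,0,0],[28,-327,71],0]]'
cat > wr.py <<'E'
from h import *
from workcell import readout, camera
import sys
def wcam(tag):
    o=readout.get_obs(); c=camera("wrist"); np.savez(f"c_wrist_{tag}.npz",pos=o["position"],rot=o["ee_rot"],**c)
    cv2.imwrite(f"pics/w_{tag}.png",c["pixels"][:,:,::-1]); print(o["clock"],o["position"].round(4),o["ft_force"].round(1))
def wray(c,u,v):
    K=c["intrinsics"];a=np.array([(u-K[0,2])/K[0,0],(v-K[1,2])/K[1,1]]);th=np.hypot(*a)
    d=np.array([*(a/th*np.sin(th)),np.cos(th)]);T=c["T_tool_cam"];Rw=R.from_quat(c["rot"]).as_matrix()
    return Rw@T[:3,3]+c["pos"],Rw@T[:3,:3]@d,d
def watz(c,u,v,z):
    o,d,_=wray(c,u,v);return o+d*(z-o[2])/d[2]
def wdep(c,u,v):
    o,d,dc=wray(c,u,v);return o+d*c["range_z"][int(round(v)),int(round(u))]/dc[2]
if __name__=="__main__": wcam(sys.argv[1])
E
python3 wr.py 1
```

```text
clock: 2.28
position: [0.5782, -0.2555, 0.278]
ee_rot: [-0.045, 0.707, 0.043, 0.704]
ft_force: [-0.5, -0.3, 0.0]
grip_width: 1.001
2.275 [ 0.5782 -0.2555  0.278 ] [-0.5 -0.3  0. ]
```

View pics/w_1.png

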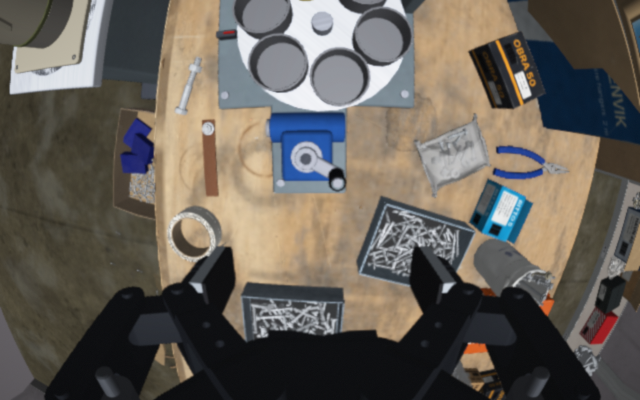

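Run:
```python
import cv2
a=cv2.imread("pics/w_1.png")[90:200,250:370]
cv2.imwrite("pics/w_1c.png",cv2.resize(a,None,fx=5,fy=5,interpolation=cv2.INTER_CUBIC))
```

```text
(no output)
```

View pics/w_1c.png

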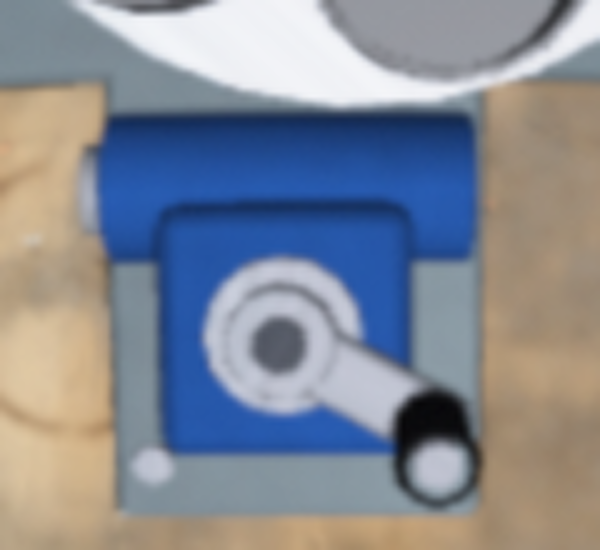

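Run:
```python
from wr import *
np.set_printoptions(precision=4,suppress=True)
c=dict(np.load("c_wrist_1.npz"))
g=watz(c,337.5,183.1,.131);b=watz(c,305.6,159,.087)
print(g,wdep(c,337.5,182),b,wdep(c,305.6,159),np.linalg.norm((g-b)[:2]))
for q in [(322,22,.066),(278,63,.082),(340,77,.082),(381,38,.082)]: print(watz(c,*q))
```

```text
[ 0.5946 -0.2594  0.131 ] [ 0.5943 -0.2579  0.1324] [ 0.5553 -0.2441  0.087 ] [ 0.5555 -0.2433  0.0925] 0.042153055796608156
[ 0.5536 -0.0678  0.066 ]
[ 0.5079 -0.1305  0.082 ]
[ 0.5843 -0.1396  0.082 ]
[ 0.6277 -0.0824  0.082 ]
```

Run:
```python
from h import *
print(go([.5946,-.2594,.097],.13))
```

```text
(array([-0.2, -0.2,  0.1]), array([181.7,  -8.4,  15.4]))
```

```bash
python3 -m inch '[[[0,0,0],[50,-8,15],0],[[0,0,0],[100,-8,15],0.3],[[0,0,0],[145,-8,15],0.5],[[0,0,0],[170,-8,15],0.5],[[0,0,0],[182,-8,15],0.5],[[0,0,0],[182,-8,15],0.5]]' 20;  python3 - <<'E'
from h import *
print(go([.5946,-.2594,.097],.13))
E
```

```text
clock: 3.08
position: [0.5943, -0.2581, 0.0968]
ee_rot: [-0.045, 0.707, 0.045, 0.705]
ft_force: [0.6, -0.8, 0.6]
grip_width: 0.499
(array([-0.1, -0.2,  0.1]), array([-0.2, -1.3,  0.1]))
```

Close on the sleeve.

```bash
python3 -m inch '[[[0,0,0],[0,-1,0],0.7],[[0,0,0],[0,-1,0],0.85],[[0,0,0],[0,-1,0],1],[[0,0,0],[0,-1,0],1]]' 20; python3 wr.py 2;  python3 - <<'E'
from h import *
print(go([.5946,-.2594,.097],.13))
# rows: circle from phi0
for ph0 in (-28.7,):
  for k in range(0,11):
    p=np.radians(ph0-20*k);p0=np.radians(ph0); print(k,np.round(42*np.array([np.sin(p)-np.sin(p0),np.cos(p)-np.cos(p0)]),1))
E
```

```text
clock: 3.58
position: [0.5946, -0.2592, 0.097]
ee_rot: [-0.045, 0.707, 0.045, 0.705]
ft_force: [-0.1, -0.1, -0.0]
grip_width: 0.001
3.575 [ 0.5946 -0.2592  0.097 ] [-0.1 -0.1 -0. ]
(array([-0.1, -0.2,  0.1]), array([-0. , -0.3,  0. ]))
0 [0. 0.]
1 [-11.4  -9.1]
2 [-19.  -21.6]
3 [-21.8 -35.9]
4 [-19.6 -50.3]
5 [-12.6 -63.1]
6 [ -1.7 -72.7]
7 [ 11.9 -78. ]
8 [ 26.5 -78.4]
9 [ 40.3 -73.7]
10 [ 51.7 -64.6]
```

View pics/w_2.png

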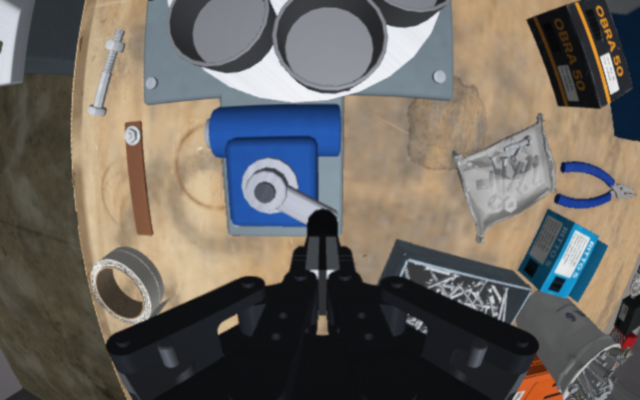

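Run:
```python
from wr import *
np.set_printoptions(precision=4,suppress=True)
c=dict(np.load("c_wrist_2.npz"))
a=cv2.imread("pics/w_2.png")[160:290,260:390]
cv2.imwrite("pics/w_2c.png",cv2.resize(a,None,fx=5,fy=5,interpolation=cv2.INTER_CUBIC))
print(c["T_tool_cam"])
for v in (212,218,222,230,240,265): print(v,wdep(c,322,v),watz(c,322,v,.131))
Rw=R.from_quat(c["rot"]).as_matrix();print(Rw)
print(wdep(c,265,190), watz(c,265,190,.087))
```

```text
[[ 0.0007 -0.2708  0.9626 -0.1826]
 [-0.0007 -0.9626 -0.2708  0.0693]
 [ 1.     -0.0005 -0.0008 -0.0001]
 [ 0.      0.      0.      1.    ]]
212 [ 0.5931 -0.2498  0.097 ] [ 0.5918 -0.2387  0.131 ]
218 [ 0.5931 -0.2499  0.1081] [ 0.5922 -0.2419  0.131 ]
222 [ 0.5931 -0.25    0.1147] [ 0.5924 -0.2441  0.131 ]
230 [ 0.5931 -0.249   0.1294] [ 0.593  -0.2484  0.131 ]
240 [ 0.593  -0.2483  0.1443] [ 0.5937 -0.254   0.131 ]
265 [ 0.5931 -0.248   0.1701] [ 0.5956 -0.2686  0.131 ]
[[-0.0026 -0.127   0.9919]
 [-0.0013  0.9919  0.127 ]
 [-1.     -0.001  -0.0028]]
[ 0.5559 -0.2413  0.0932] [ 0.5549 -0.243   0.087 ]
```

View pics/w_2c.png

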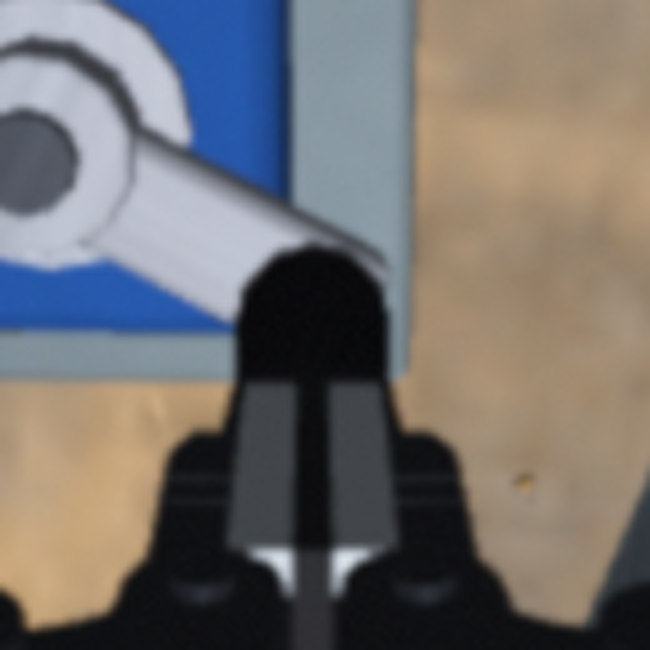

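Run:
```python
from wr import *
np.set_printoptions(precision=3,suppress=True)
c=dict(np.load("c_wrist_2.npz"))
for v in (212,220,228,233,240,250,262):
  print(v,[list((R.from_quat(c["rot"]).inv().apply(wdep(c,u,v)-c["pos"])*1000).round(0).astype(int)) for u in range(296,350,4)])
from workcell import readout
o=readout.get_obs();print(o["grip_width"],o["torque"],o["ft_force"])
```

```text
212 [[np.int64(11), np.int64(6), np.int64(-17)], [np.int64(9), np.int64(6), np.int64(-15)], [np.int64(11), np.int64(6), np.int64(-12)], [np.int64(11), np.int64(6), np.int64(-10)], [np.int64(10), np.int64(6), np.int64(-7)], [np.int64(1), np.int64(9), np.int64(-4)], [np.int64(0), np.int64(9), np.int64(-2)], [np.int64(-1), np.int64(10), np.int64(1)], [np.int64(1), np.int64(9), np.int64(3)], [np.int64(12), np.int64(6), np.int64(6)], [np.int64(14), np.int64(5), np.int64(9)], [np.int64(84), np.int64(-18), np.int64(16)], [np.int64(95), np.int64(-22), np.int64(20)], [np.int64(94), np.int64(-21), np.int64(24)]]
220 [[np.int64(28), np.int64(-6), np.int64(-19)], [np.int64(11), np.int64(0), np.int64(-15)], [np.int64(10), np.int64(0), np.int64(-12)], [np.int64(0), np.int64(4), np.int64(-9)], [np.int64(-8), np.int64(7), np.int64(-6)], [np.int64(-12), np.int64(8), np.int64(-4)], [np.int64(-14), np.int64(9), np.int64(-1)], [np.int64(-13), np.int64(9), np.int64(1)], [np.int64(-13), np.int64(9), np.int64(3)], [np.int64(-8), np.int64(7), np.int64(6)], [np.int64(1), np.int64(4), np.int64(8)], [np.int64(
[... 2629 characters left out ...]
4(12)]]
262 [[np.int64(-64), np.int64(8), np.int64(-11)], [np.int64(-63), np.int64(8), np.int64(-10)], [np.int64(-63), np.int64(7), np.int64(-8)], [np.int64(-72), np.int64(12), np.int64(-6)], [np.int64(-71), np.int64(11), np.int64(-4)], [np.int64(-71), np.int64(12), np.int64(-3)], [np.int64(-70), np.int64(11), np.int64(-1)], [np.int64(-72), np.int64(12), np.int64(1)], [np.int64(-72), np.int64(12), np.int64(2)], [np.int64(-71), np.int64(12), np.int64(4)], [np.int64(-71), np.int64(12), np.int64(5)], [np.int64(-62), np.int64(7), np.int64(8)], [np.int64(-63), np.int64(7), np.int64(9)], [np.int64(-63), np.int64(7), np.int64(11)]]
0.0019231756267350385 [-0.077 -0.031 -0.028] [ 0.586  0.275 -0.819]
```

```bash
python3 - <<'E'
from wr import *
np.set_printoptions(precision=3,suppress=True)
for tag in (1,2):
  c=dict(np.load(f"c_wrist_{tag}.npz"))
  K=c["intrinsics"];v,u=np.mgrid[:400,:640];a=np.stack([(u-K[0,2])/K[0,0],(v-K[1,2])/K[1,1]],-1);th=np.linalg.norm(a,axis=-1)+1e-9
  d=np.stack([a[...,0]/th*np.tan(th),a[...,1]/th*np.tan(th),np.ones_like(th)],-1)*c["range_z"][...,None]
  p=(d@c["T_tool_cam"][:3,:3].T+c["T_tool_cam"][:3,3])*1000
  m=(c["range_z"]>0)&(p[...,0]<5)&(abs(p[...,2])<70)&(abs(p[...,1])<30)&(p[...,0]>-130)
  q=p[m];
  for lo in range(-130,10,10):
    s=q[(q[:,0]>=lo)&(q[:,0]<lo+10)]
    if len(s): print(tag,lo,len(s),s.min(0),s.max(0))
E
python3 - <<'E'
import cv2
a=cv2.imread("pics/w_1.png")[220:400,180:460]
cv2.imwrite("pics/w_1d.png",cv2.resize(a,None,fx=2.8,fy=2.8,interpolation=cv2.INTER_CUBIC))
E
```

```text
1 -130 9499 [-129.999  -12.374  -69.977] [-120.001   18.865   69.96 ]
1 -120 5887 [-119.999  -12.912  -69.954] [-110.002   19.079   69.997]
1 -110 5520 [-109.993  -12.489  -69.979] [-100.      16.886   69.996]
1 -100 1205 [-99.999   2.533 -69.551] [-90.004  15.181  69.972]
1 -90 1140 [-89.99   -8.317 -56.852] [-80.011  12.596  56.144]
1 -80 1284 [-79.994 -10.793 -56.857] [-70.011  12.444  56.497]
1 -70 1060 [-69.988 -11.142 -56.595] [-60.013  12.18   56.36 ]
1 -60 433 [-59.998 -10.718 -54.995] [-51.932  12.348  53.66 ]
2 -130 9659 [-129.998   -1.11   -62.741] [-120.002   18.997   62.55 ]
2 -120 7378 [-119.996   -7.387  -57.499] [-110.001   19.284   57.09 ]
2 -110 3949 [-109.999   -8.329  -49.415] [-100.      18.57    49.511]
2 -100 4870 [-99.986  -9.852 -41.152] [-90.001  14.945  40.933]
2 -90 1953 [-89.999 -11.684 -34.126] [-80.026  15.184  33.971]
2 -80 750 [-79.999 -10.584 -13.83 ] [-70.001  13.092  15.968]
2 -70 631 [-69.863   6.738 -13.941] [-60.011  12.293  13.416]
2 -60 551 [-59.997   6.531 -14.022] [-50.008  12.454  13.428]
2 -50 185 [-49.986   6.913 -12.728] [-43.99   12.223  12.117]
2 -40 222 [-36.718   1.238  -9.832] [-30.016  10.409   9.232]
2 -30 159 [-29.973   0.507  -8.493] [-20.031  10.489   9.547]
2 -20 168 [-19.886   0.176  -9.228] [-10.      9.861   8.562]
2 -10 186 [-9.97   0.3   -9.736] [-0.024 10.143  9.001]
2 0 346 [  0.066   0.5   -43.427] [ 4.999 27.633  9.325]
```

View pics/w_1d.png

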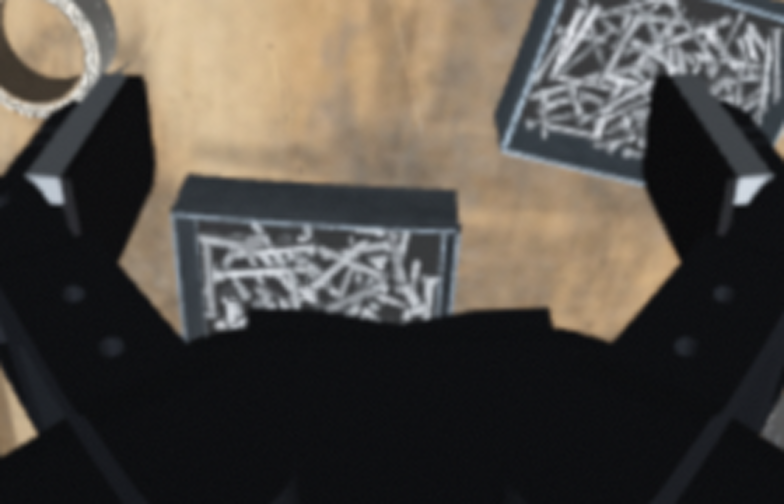

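Run:
```python
from workcell import camera
import cv2,numpy as np
c=camera("side");np.savez("c_side_1.npz",**c)
a=c["pixels"][140:310,300:500,::-1]
cv2.imwrite("pics/s1.png",cv2.resize(a,None,fx=3.5,fy=3.5,interpolation=cv2.INTER_CUBIC))
```

```text
(no output)
```

View pics/s1.png

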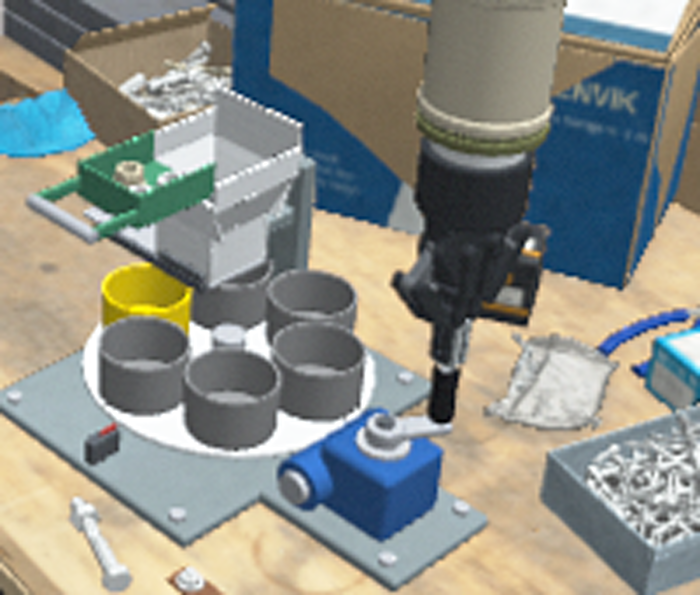

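```bash
python3 -m inch '[[[0,0,0],[-8,0,0],0.5],[[0,0,0],[-8,0,0],0.5],[[0,0,0],[-8,0,0],0.5],[[0,0,0],[5,0,0],0.5],[[0,0,0],[20,0,0],0.5],[[0,0,0],[35,0,0],0.5],[[0,0,0],[35,0,0],0.5]]' 20; python3 -m inch '[[[0,0,0],[0,0,0],0.7],[[0,0,0],[0,0,0],0.85],[[0,0,0],[0,0,0],1],[[0,0,0],[0,0,0],1]]' 20; python3 wr.py 3
```

```text
clock: 4.55
position: [0.5933, -0.2587, 0.0599]
ee_rot: [-0.045, 0.708, 0.045, 0.704]
ft_force: [0.7, 1.1, 0.4]
grip_width: 0.499
clock: 5.05
position: [0.5937, -0.2589, 0.0602]
ee_rot: [-0.045, 0.707, 0.045, 0.704]
ft_force: [2.8, -1.9, -1.2]
grip_width: 0.212
5.05 [ 0.5937 -0.2589  0.0602] [ 2.8 -1.9 -1.2]
```

View pics/w_3.png

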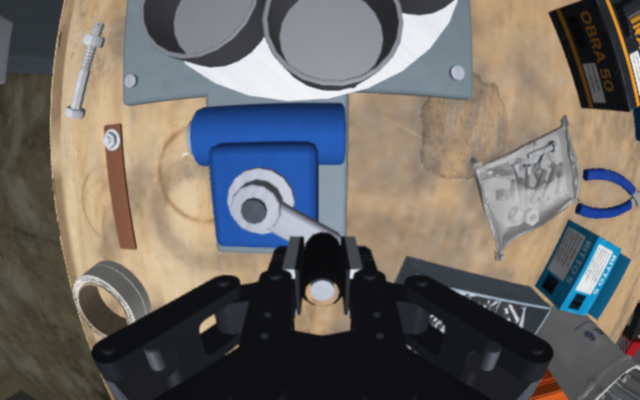

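```bash
python3 -m inch '[[[0,0,0],[0,-11.4,-9.1],1],[[0,0,0],[0,-19,-21.6],1],[[0,0,0],[0,-21.8,-35.9],1],[[0,0,0],[0,-19.6,-50.3],1],[[0,0,0],[0,-12.6,-63.1],1],[[0,0,0],[0,-1.7,-72.7],1],[[0,0,0],[0,11.9,-78],1],[[0,0,0],[0,26.5,-78.4],1],[[0,0,0],[0,40.3,-73.7],1],[[0,0,0],[0,51.7,-64.6],1]]' 20
cat > cr.py <<'E'
from h import *
from workcell import readout
import sys
st=float(sys.argv[1]) if len(sys.argv)>1 else 20
o=readout.get_obs();p=o["position"];Rw=R.from_quat(o["ee_rot"]).as_matrix()
ax=np.array([.5553,-.2441])
d=p[:2]-ax;print(p.round(4),"r",np.linalg.norm(d)*1000,"world ang",np.degrees(np.arctan2(d[1],d[0])),"F",o["ft_force"].round(1),o["grip_width"],o["clock"])
a0=np.arctan2(d[1],d[0])
for k in range(1,11):
    t=ax+.042*np.array([np.cos(a0-k*np.radians(st)),np.sin(a0-k*np.radians(st))])
    s=Rw.T@np.array([*(t-p[:2]),.060-p[2]])*1000;print(k,s.round(1))
E
python3 cr.py
```

```text
clock: 6.35
position: [0.5218, -0.2167, 0.0603]
ee_rot: [-0.045, 0.708, 0.044, 0.704]
ft_force: [2.7, -5.7, -8.2]
grip_width: 0.21
[ 0.5218 -0.2167  0.0603] r 43.313326868371554 world ang 140.74057731085358 F [ 2.7 -5.7 -8.2] 0.21002805984985087 6.35
1 [ 0.2  7.1 13.1]
2 [ 0.1 10.5 27.2]
3 [ 0.   8.9 41.7]
4 [-0.   2.4 54.8]
5 [-0.1 -8.2 64.8]
6 [ -0.1 -21.6  70.7]
7 [ -0.1 -36.1  71.6]
8 [ -0.  -50.1  67.4]
9 [  0.  -61.9  58.8]
10 [  0.1 -69.9  46.6]
```

```bash
python3 -m inch '[[[0,0,0],[0,7.1,13.1],1],[[0,0,0],[0,10.5,27.2],1],[[0,0,0],[0,8.9,41.7],1],[[0,0,0],[0,2.4,54.8],1],[[0,0,0],[0,-8.2,64.8],1],[[0,0,0],[0,-21.6,70.7],1],[[0,0,0],[0,-36.1,71.6],1],[[0,0,0],[0,-50.1,67.4],1],[[0,0,0],[0,-61.9,58.8],1],[[0,0,0],[0,-69.9,46.6],1]]'
python3 cr.py
```

```text
clock: 7.6
position: [0.5754, -0.2796, 0.0598]
ee_rot: [-0.044, 0.708, 0.045, 0.703]
ft_force: [-5.5, 12.9, 5.9]
grip_width: 0.213
[ 0.5754 -0.2796  0.0598] r 40.85312126652386 world ang -60.46352887913002 F [-5.5 12.9  5.9] 0.21288620610339826 7.6
1 [ -0.1  -4.2 -13.8]
2 [  0.   -2.2 -28.3]
3 [  0.1   4.5 -41.2]
4 [  0.2  15.3 -51. ]
5 [  0.3  28.8 -56.6]
6 [  0.3  43.4 -57.2]
7 [  0.3  57.3 -52.7]
8 [  0.3  68.8 -43.8]
9 [  0.2  76.6 -31.5]
10 [  0.1  79.8 -17.2]
```

```bash
sed -i 's/\[.5553,-.2441\]/[.5547,-.2433]/' cr.py; python3 cr.py
```

```text
[ 0.5754 -0.2796  0.0598] r 41.84513609066734 world ang -60.288755126030345 F [-5.5 12.9  5.9] 0.21288620610339826 7.6
1 [ -0.1  -3.3 -14.2]
2 [  0.   -1.4 -28.6]
3 [  0.1   5.3 -41.6]
4 [  0.2  16.1 -51.4]
5 [  0.3  29.6 -57. ]
6 [  0.3  44.1 -57.7]
7 [  0.3  58.  -53.3]
8 [  0.3  69.6 -44.4]
9 [  0.2  77.5 -32.1]
10 [  0.1  80.6 -17.9]
```

```bash
python3 -m inch '[[[0,0,0],[0,-3.3,-14.2],1],[[0,0,0],[0,-1.4,-28.6],1],[[0,0,0],[0,5.3,-41.6],1],[[0,0,0],[0,16.1,-51.4],1],[[0,0,0],[0,29.6,-57],1],[[0,0,0],[0,44.1,-57.7],1],[[0,0,0],[0,58,-53.3],1],[[0,0,0],[0,69.6,-44.4],1],[[0,0,0],[0,77.5,-32.1],1],[[0,0,0],[0,80.6,-17.9],1]]'
python3 cr.py
```

```text
clock: 8.85
position: [0.5483, -0.2006, 0.0601]
ee_rot: [-0.044, 0.708, 0.046, 0.703]
ft_force: [-1.3, -2.6, -0.5]
grip_width: 0.212
[ 0.5483 -0.2006  0.0601] r 43.17641362865905 world ang 98.51487298400055 F [-1.3 -2.6 -0.5] 0.21188018400108727 8.85
1 [-0.  -3.4 14.4]
2 [ -0.1 -10.4  27.2]
3 [ -0.2 -21.4  36.9]
4 [ -0.3 -35.   42.1]
5 [ -0.4 -49.5  42.5]
6 [ -0.4 -63.4  37.8]
7 [ -0.4 -74.7  28.7]
8 [ -0.3 -82.3  16.2]
9 [ -0.2 -85.2   1.9]
10 [ -0.1 -82.9 -12.5]
```

```bash
python3 -m inch '[[[0,0,0],[0,-3.4,14.4],1],[[0,0,0],[0,-10.4,27.2],1],[[0,0,0],[0,-21.4,36.9],1],[[0,0,0],[0,-35,42.1],1],[[0,0,0],[0,-49.5,42.5],1],[[0,0,0],[0,-63.4,37.8],1],[[0,0,0],[0,-74.7,28.7],1],[[0,0,0],[0,-82.3,16.2],1],[[0,0,0],[0,-85.2,1.9],1],[[0,0,0],[0,-82.9,-12.5],1]]'
python3 cr.py; python3 wr.py 4
python3 - <<'E'
from workcell import camera
import cv2,numpy as np
for n in("top","side"):
  c=camera(n);np.savez(f"c_{n}_4.npz",**c)
  cv2.imwrite(f"pics/{n}4.png",c["pixels"][...,::-1])
E
```

```text
clock: 10.1
position: [0.5476, -0.2837, 0.06]
ee_rot: [-0.044, 0.708, 0.046, 0.704]
ft_force: [3.6, 5.9, 0.3]
grip_width: 0.216
[ 0.5476 -0.2837  0.06  ] r 41.05354209902356 world ang -99.9683511424446 F [3.6 5.9 0.3] 0.21597282394577225 10.1
1 [  0.1   5.8 -13.2]
2 [  0.2  16.5 -23.1]
3 [  0.3  29.9 -28.8]
4 [  0.4  44.5 -29.5]
5 [  0.4  58.4 -25.2]
6 [  0.4  70.1 -16.3]
7 [ 0.4 77.9 -4.1]
8 [ 0.3 81.2 10.2]
9 [ 0.2 79.3 24.6]
10 [ 0.1 72.6 37.6]
10.1 [ 0.5476 -0.2837  0.06  ] [3.6 5.9 0.3]
```

View pics/w_4.png

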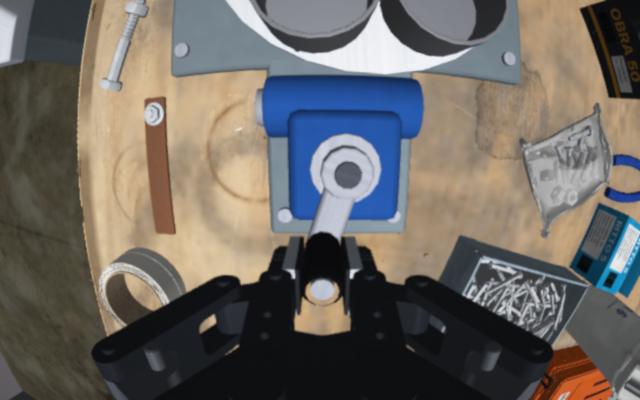

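View pics/top4.png

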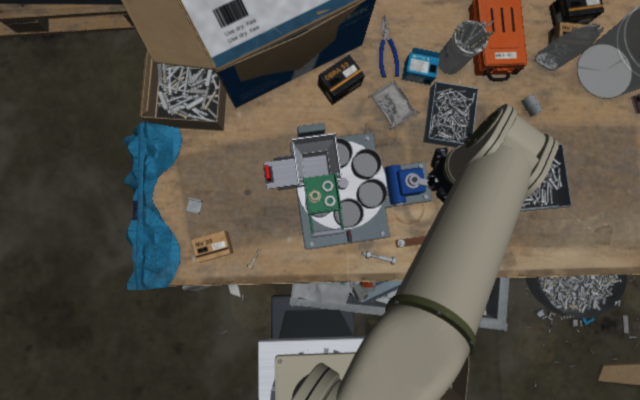

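```bash
cat > plat.py <<'E'
from h import *
from scipy.optimize import minimize
import sys
def cloud(c):
    K=c["intrinsics"];E=c["extrinsics"];v,u=np.mgrid[:400,:640];z=c["range_z"]
    p=np.stack([(u-K[0,2])/K[0,0]*z,(v-K[1,2])/K[1,1]*z,z],-1);w=(p-E[:3,3])@E[:3,:3];w[z==0]=9;return w.reshape(-1,3)
def fit(c):
    x=cloud(c);r=np.hypot(x[:,0]-.5525,x[:,1]+.0665)
    m=(r<.125)&(x[:,2]>.074)&(x[:,2]<.090)&(r>.03); q=x[m][:,:2]
    def cost(p):
        k=np.arange(6)*np.pi/3+p[2];C=p[:2]+.078*np.stack([np.cos(k),np.sin(k)],1)
        d=np.abs(np.linalg.norm(q[:,None]-C[None],axis=2)-.0355).min(1); return np.minimum(d,.006).mean()
    best=min((minimize(cost,[.5525,-.0665,a],method="Nelder-Mead",options=dict(initial_simplex=[[.5525,-.0665,a],[.5555,-.0665,a],[.5525,-.0635,a],[.5525,-.0665,a+.05]])) for a in np.arange(0,1.047,.08)),key=lambda o:o.fun)
    return best.x,np.degrees(best.x[2])%60,best.fun*1000,m.sum()
if __name__=="__main__":
    for f in sys.argv[1:]: print(f,fit(dict(np.load(f))))
E
python3 plat.py c_top_0.npz c_top_4.npz c_side_0.npz c_side_1.npz c_side_4.npz
```

```text
c_top_0.npz (array([ 0.55283508, -0.06556521,  0.92346221]), np.float64(52.91048712017324), np.float64(2.751350769086935), np.int64(807))
c_top_4.npz (array([ 0.55226627, -0.06530359,  0.15323168]), np.float64(8.779528607094992), np.float64(2.652127688334503), np.int64(812))
c_side_0.npz (array([ 0.5513483 , -0.06921866, -0.11742854]), np.float64(53.271840221487324), np.float64(1.748218378929506), np.int64(935))
c_side_1.npz (array([ 0.55135247, -0.06930691,  0.92615153]), np.float64(53.06457410370771), np.float64(1.769350823399876), np.int64(925))
c_side_4.npz (array([ 0.55149569, -0.06920144,  0.15105835]), np.float64(8.655005907810036), np.float64(1.7566632153403656), np.int64(952))
```

```bash
python3 -m inch '[[[0,0,0],[0,5.8,-13.2],1],[[0,0,0],[0,16.5,-23.1],1],[[0,0,0],[0,29.9,-28.8],1],[[0,0,0],[0,37.2,-29.6],1],[[0,0,0],[0,37.2,-29.6],1]]'
python3 cr.py|head -1;  python3 - <<'E'
from workcell import camera
import cv2,numpy as np
for n in("top","side"):
  c=camera(n);np.savez(f"c_{n}_5.npz",**c)
  cv2.imwrite(f"pics/{n}5.png",c["pixels"][...,::-1])
E
python3 plat.py c_top_5.npz c_side_5.npz
python3 - <<'E'
import cv2
a=cv2.imread("pics/side5.png")[150:320,280:460]
cv2.imwrite("pics/side5c.png",cv2.resize(a,None,fx=3.4,fy=3.4,interpolation=cv2.INTER_CUBIC))
E
```

```text
clock: 10.88
position: [0.5137, -0.2494, 0.0603]
ee_rot: [-0.044, 0.708, 0.047, 0.703]
ft_force: [4.1, 2.1, -5.9]
grip_width: 0.213
[ 0.5137 -0.2494  0.0603] r 41.495499613083055 world ang -171.53659164027863 F [ 4.1  2.1 -5.9] 0.21284880778863788 10.875
c_top_5.npz (array([ 0.5521981 , -0.06552727,  1.13732065]), np.float64(5.16367334455515), np.float64(2.8250440730161346), np.int64(805))
c_side_5.npz (array([ 0.551401  , -0.06919145,  1.13292733]), np.float64(4.911954563699595), np.float64(1.8138185400387572), np.int64(773))
```

View pics/side5c.png

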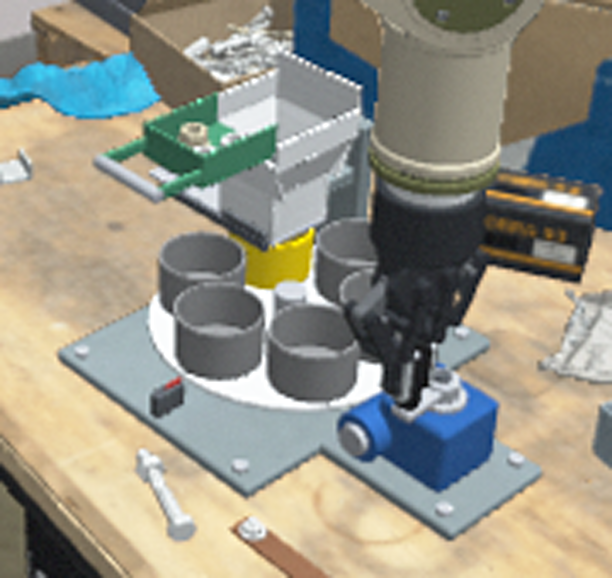

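```bash
python3 -m inch '[[[0,0,0],[0,0,0],0.6],[[0,0,0],[0,0,0],0.5],[[0,0,0],[0,0,0],0.5],[[0,0,0],[-40,0,0],0.5],[[0,0,0],[-95,0,0],0.4],[[0,0,0],[-150,0,0],0.4],[[0,0,0],[-200,0,0],0.4],[[0,0,0],[-200,0,0],0.4]]'; python3 cr.py|head -1;  python3 - <<'E'
from h import *
print(go([.42,-.016,.26],.127))
E
```

```text
clock: 11.98
position: [0.5163, -0.252, 0.2641]
ee_rot: [-0.044, 0.706, 0.046, 0.706]
ft_force: [0.2, -0.6, -1.4]
grip_width: 0.603
[ 0.5163 -0.252   0.2641] r 39.344598532975624 world ang -167.2780288402134 F [ 0.2 -0.6 -1.4] 0.603193954059534 11.975
(array([ 0. , -0. , -0.2]), array([  4.9, 246.3, -65.6]))
```

```bash
python3 -m inch '[[[0,0,0],[3,50,-14],0.4],[[0,0,0],[4,100,-28],0.4],[[0,0,0],[5,150,-42],0.4],[[0,0,0],[5,200,-56],0.4],[[0,0,0],[5,246,-66],0.4],[[0,0,0],[5,246,-66],0.4],[[0,0,0],[5,246,-66],0.4]]'; python3 wr.py 6
python3 - <<'E'
from workcell import camera
import numpy as np,cv2
c=camera("top");np.savez("c_top_6.npz",**c)
a=cv2.imread("pics/w_6.png");cv2.imwrite("pics/w_6c.png",cv2.resize(a[120:320,160:480],None,fx=2.5,fy=2.5,interpolation=cv2.INTER_CUBIC))
E
```

```text
clock: 12.85
position: [0.4195, -0.0169, 0.2593]
ee_rot: [-0.044, 0.706, 0.046, 0.705]
ft_force: [0.0, -1.1, -0.3]
grip_width: 0.602
12.85 [ 0.4195 -0.0169  0.2593] [ 0.  -1.1 -0.3]
```

View pics/w_6.png

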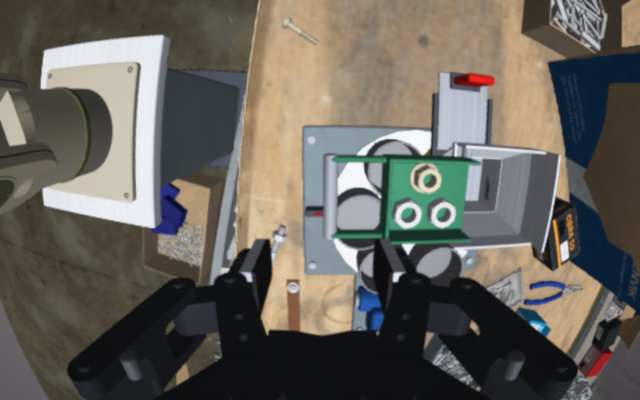

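View pics/w_6c.png

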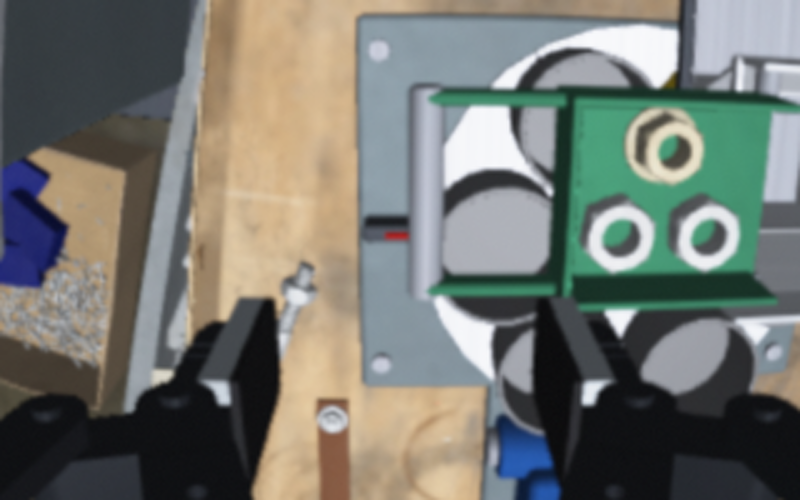

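Run:
```python
from wr import *
np.set_printoptions(precision=4,suppress=True)
c=dict(np.load("c_wrist_6.npz"))
for q in [(330.4,197.2),(330.4,160),(330.4,236)]: print(watz(c,*q,.189),wdep(c,*q))
p=watz(c,330.4,197.2,.189)
print(go([p[0],p[1],.129],.127),go([p[0],p[1],.129]))
for q in [(315,140),(317,260)]: print(watz(c,*q,.0))
```

```text
[ 0.4261 -0.0162  0.189 ] [ 0.4256 -0.0141  0.1969]
[0.4219 0.0153 0.189 ] [0.4216 0.0163 0.1961]
[ 0.4309 -0.0514  0.189 ] [ 0.4302 -0.0481  0.197 ]
(array([-0.1, -0. , -0.2]), array([130.5,  -0. ,   6.6])) (array([0., 0., 0.]), array([130.5,  -0. ,   6.6]))
[0.4047 0.0143 0.    ]
[ 0.4304 -0.1719  0.    ]
```

```bash
python3 -m inch '[[[0,0,0],[0,0,6.6],0.65],[[0,0,0],[30,0,6.6],0.65],[[0,0,0],[70,0,6.6],0.65],[[0,0,0],[105,0,6.6],0.65],[[0,0,0],[125,0,6.6],0.65],[[0,0,0],[129,0,6.6],0.65],[[0,0,0],[129,0,6.6],0.8],[[0,0,0],[129,0,6.6],1],[[0,0,0],[129,0,6.6],1],[[0,0,0],[129,0,6.6],1]]' 25; python3 wr.py 7
```

```text
clock: 14.2
position: [0.4262, -0.0165, 0.1312]
ee_rot: [-0.043, 0.706, 0.045, 0.706]
ft_force: [-5.4, -2.0, 6.9]
grip_width: 0.127
14.2 [ 0.4262 -0.0165  0.1312] [-5.4 -2.   6.9]
```

View pics/w_7.png

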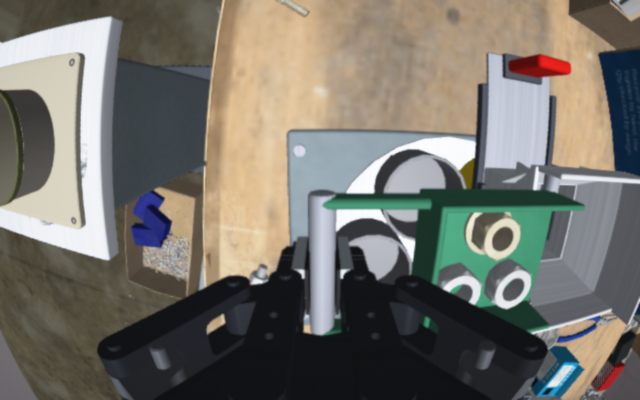

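Run:
```python
import numpy as np
r=np.hypot(126,12);a0=np.degrees(np.arctan2(12,-126))
P=lambda t:np.array([-r*np.sin(np.radians(a0-t)),r*np.cos(np.radians(a0-t))])
for base in (0,40,70):
  print(base)
  for t in range(base,86,5 if base==0 else 3 if base==40 else 3): print(t,(P(t)-P(base)).round(1))
```

```text
0
0 [0. 0.]
5 [-10.9   1.5]
10 [-21.7   4. ]
15 [-32.2   7.4]
20 [-42.4  11.7]
25 [-52.1  16.9]
30 [-61.4  22.9]
35 [-70.1  29.7]
40 [-78.2  37.2]
45 [-85.6  45.4]
50 [-92.2  54.2]
55 [-98.1  63.6]
60 [-103.1   73.4]
65 [-107.3   83.6]
70 [-110.5   94.2]
75 [-112.8  105. ]
80 [-114.2  115.9]
85 [-114.6  127. ]
40
40 [0. 0.]
43 [-4.5  4.8]
46 [-8.8  9.9]
49 [-12.8  15.2]
52 [-16.5  20.7]
55 [-19.9  26.4]
58 [-23.   32.2]
61 [-25.8  38.2]
64 [-28.3  44.4]
67 [-30.5  50.6]
70 [-32.3  57. ]
73 [-33.8  63.4]
76 [-35.  70.]
79 [-35.8  76.5]
82 [-36.3  83.2]
85 [-36.4  89.8]
70
70 [0. 0.]
73 [-1.5  6.5]
76 [-2.7 13. ]
79 [-3.5 19.6]
82 [-3.9 26.2]
85 [-4.1 32.8]
```

```bash
python3 -m inch '[[[0,0,0],[-5.5,0,0.6],1],[[0,0,0],[-10.9,0,1.5],1],[[0,0,0],[-21.7,0,4],1],[[0,0,0],[-32.2,0,7.4],1],[[0,0,0],[-42.4,0,11.7],1],[[0,0,0],[-52.1,0,16.9],1],[[0,0,0],[-61.4,0,22.9],1],[[0,0,0],[-70.1,0,29.7],1],[[0,0,0],[-78.2,0,37.2],1],[[0,0,0],[-78.2,0,37.2],1]]' 25; python3 wr.py 8
python3 - <<'E'
from workcell import camera
import numpy as np,cv2
c=camera("side");np.savez("c_side_8.npz",**c)
cv2.imwrite("pics/s8.png",cv2.resize(c["pixels"][100:300,260:460,::-1],None,fx=3,fy=3,interpolation=cv2.INTER_CUBIC))
E
```

```text
clock: 15.5
position: [0.4617, -0.0119, 0.2116]
ee_rot: [-0.043, 0.707, 0.046, 0.704]
ft_force: [-22.5, -0.6, 22.1]
grip_width: 0.127
15.5 [ 0.4617 -0.0119  0.2116] [-22.5  -0.6  22.1]
```

View pics/s8.png

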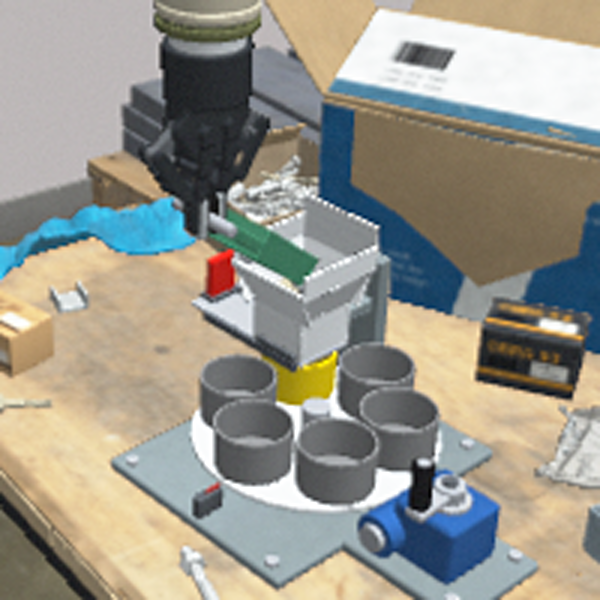

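View pics/w_8.png

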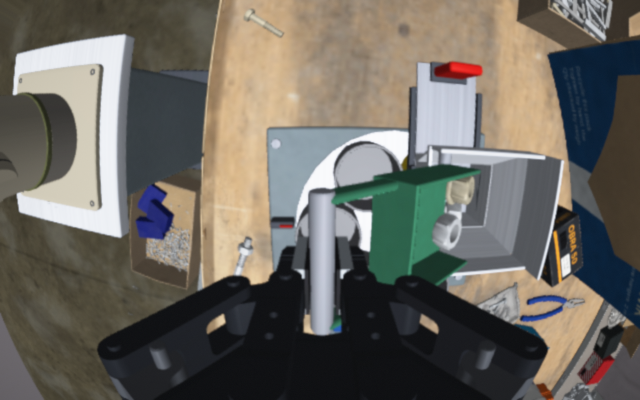

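```bash
python3 -m inch '[[[0,0,0],[-4.5,0,4.8],1],[[0,0,0],[-8.8,0,9.9],1],[[0,0,0],[-12.8,0,15.2],1],[[0,0,0],[-16.5,0,20.7],1],[[0,0,0],[-19.9,0,26.4],1],[[0,0,0],[-23,0,32.2],1],[[0,0,0],[-25.8,0,38.2],1],[[0,0,0],[-28.3,0,44.4],1],[[0,0,0],[-30.5,0,50.6],1],[[0,0,0],[-32.3,0,57],1]]'; python3 wr.py 9
```

```text
clock: 16.85
position: [0.5191, -0.0047, 0.2454]
ee_rot: [-0.043, 0.707, 0.046, 0.705]
ft_force: [-3.7, 0.3, -1.1]
grip_width: 0.125
16.85 [ 0.5191 -0.0047  0.2454] [-3.7  0.3 -1.1]
```

View pics/w_9.png

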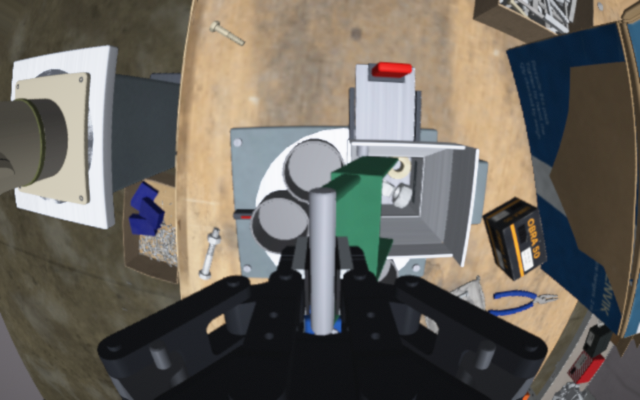

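```bash
python3 -m inch '[[[0,0,0],[-1.5,0,6.5],1],[[0,0,0],[-2.7,0,13],1],[[0,0,0],[-3.5,0,19.6],1],[[0,0,0],[-3.9,0,26],1],[[0,0,0],[-3.9,0,26],1],[[0,0,0],[-3.9,0,26],1]]'; python3 wr.py 10;python3 - <<'E'
from workcell import camera
import numpy as np,cv2
c=camera("side");np.savez("c_side_10.npz",**c)
cv2.imwrite("pics/s10.png",cv2.resize(c["pixels"][100:250,280:430,::-1],None,fx=4,fy=4,interpolation=cv2.INTER_CUBIC))
c=camera("top");np.savez("c_top_10.npz",**c)
cv2.imwrite("pics/t10.png",cv2.resize(c["pixels"][110:260,230:430,::-1],None,fx=4,fy=4,interpolation=cv2.INTER_CUBIC))
a=cv2.imread("pics/w_10.png");cv2.imwrite("pics/w_10c.png",cv2.resize(a[120:300,260:500],None,fx=3,fy=3,interpolation=cv2.INTER_CUBIC))
E
```

```text
clock: 17.65
position: [0.547, -0.0012, 0.2504]
ee_rot: [-0.043, 0.705, 0.046, 0.706]
ft_force: [2.3, -0.2, 5.8]
grip_width: 0.128
17.65 [ 0.547  -0.0012  0.2504] [ 2.3 -0.2  5.8]
```

View pics/w_10c.png

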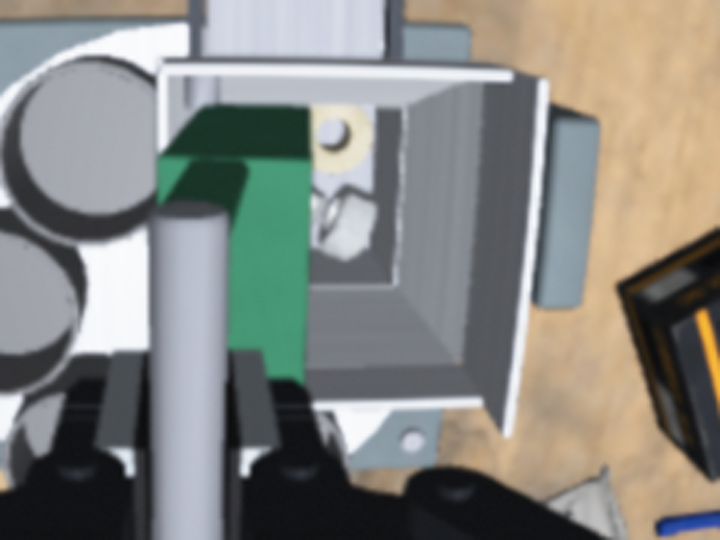

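View pics/s10.png

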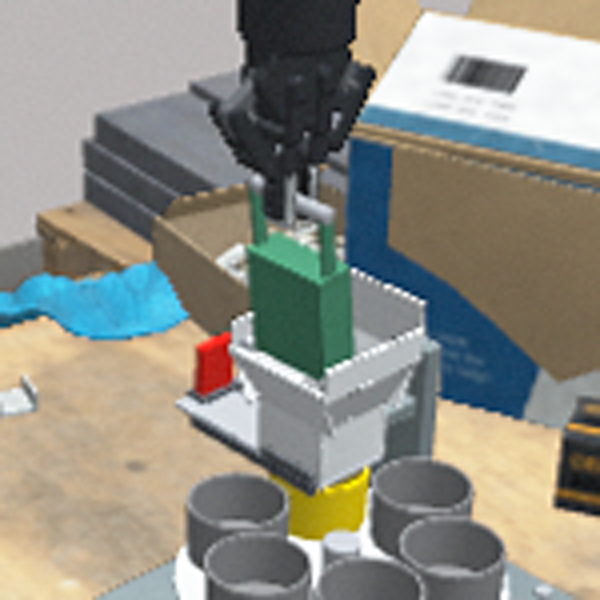

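Run:
```python
import numpy as np
from scipy.optimize import least_squares
p=np.array([(0,131.2),(36.3,211.6),(93.6,245.4),(121.8,250.4)])
for r in (126.57,None):
  f=lambda q:np.hypot(*(p-q[:2]).T)-(r or q[2])
  o=least_squares(f,[126,120,126.6]);print(o.x,f(o.x))
cx,cz,r=126,122,127
cx,cz=o.x[0],o.x[1];r=o.x[2]
q=p-[cx,cz];an=np.degrees(np.arctan2(q[:,1],q[:,0]));print(an)
P=lambda a:np.array([-(cz+r*np.sin(np.radians(a))),cx+r*np.cos(np.radians(a))])
a=an[3]
for k in range(1,22):
    aa=a+4*k;print(k,(P(aa)-P(a)).round(1), (P(aa)-P(a+40)).round(1), aa-an[0])
```

```text
[126.63600068 123.4614692  126.6       ] [ 0.3022252  -0.35988301 -0.23559204  0.46061641]
[128.82873195 121.24518606 129.23553713] [-0.02276494  0.09179424 -0.17941996  0.11039066]
[175.58143857 135.681037   105.84120677  93.11501988]
1 [ 0.8 -9. ] [-33.9  72.3] -78.46641868513761
2 [  2.2 -17.9] [-32.5  63.4] -74.46641868513761
3 [  4.3 -26.7] [-30.4  54.6] -70.46641868513761
4 [  6.9 -35.3] [-27.8  46. ] -66.46641868513761
5 [ 10.2 -43.7] [-24.5  37.6] -62.46641868513761
6 [ 14.  -51.9] [-20.7  29.4] -58.46641868513761
7 [ 18.4 -59.8] [-16.3  21.5] -54.46641868513761
8 [ 23.3 -67.3] [-11.4  14. ] -50.46641868513761
9 [ 28.8 -74.5] [-5.9  6.8] -46.4664186851376
10 [ 34.7 -81.3] [0. 0.] -42.4664186851376
11 [ 41.1 -87.7] [ 6.4 -6.4] -38.4664186851376
12 [ 47.9 -93.6] [ 13.2 -12.3] -34.4664186851376
13 [ 55.1 -99. ] [ 20.4 -17.7] -30.466418685137597
14 [  62.7 -103.9] [ 28.  -22.6] -26.466418685137597
15 [  70.6 -108.2] [ 35.9 -26.9] -22.466418685137597
16 [  78.8 -112. ] [ 44.1 -30.7] -18.466418685137597
17 [  87.2 -115.3] [ 52.5 -34. ] -14.466418685137597
18 [  95.8 -117.9] [ 61.1 -36.6] -10.466418685137597
19 [ 104.6 -119.9] [ 69.9 -38.6] -6.466418685137597
20 [ 113.6 -121.3] [ 78.8 -40. ] -2.4664186851375973
21 [ 122.5 -122. ] [ 87.8 -40.7] 1.5335813148624027
```

```bash
python3 -m inch '[[[0,0,0],[0.8,0,-9],1],[[0,0,0],[2.2,0,-17.9],1],[[0,0,0],[4.3,0,-26.7],1],[[0,0,0],[6.9,0,-35.3],1],[[0,0,0],[10.2,0,-43.7],1],[[0,0,0],[14,0,-51.9],1],[[0,0,0],[18.4,0,-59.8],1],[[0,0,0],[23.3,0,-67.3],1],[[0,0,0],[28.8,0,-74.5],1],[[0,0,0],[34.7,0,-81.3],1]]'; python3 -m inch '[[[0,0,0],[6.4,0,-6.4],1],[[0,0,0],[13.2,0,-12.3],1],[[0,0,0],[20.4,0,-17.7],1],[[0,0,0],[28,0,-22.6],1],[[0,0,0],[35.9,0,-26.9],1],[[0,0,0],[44.1,0,-30.7],1],[[0,0,0],[52.5,0,-34],1],[[0,0,0],[60,0,-36.4],1],[[0,0,0],[66,0,-38],1],[[0,0,0],[70,0,-38.6],1]]'; python3 wr.py 11
python3 - <<'E'
from h import *
print(go([.4262,-.0165,.1312],.127))
E
```

```text
clock: 19.05
position: [0.4657, -0.0114, 0.2152]
ee_rot: [-0.043, 0.705, 0.046, 0.706]
ft_force: [0.4, -1.8, 5.0]
grip_width: 0.126
clock: 20.3
position: [0.4275, -0.016, 0.1447]
ee_rot: [-0.043, 0.705, 0.046, 0.706]
ft_force: [4.4, -1.3, 2.0]
grip_width: 0.129
20.3 [ 0.4275 -0.016   0.1447] [ 4.4 -1.3  2. ]
(array([-0.1,  0.1, -0.2]), array([13.2, -0.4, -1.3]))
```

Lower the last 13 mm slowly, pressing slightly onto the stop.

```bash
python3 -m inch '[[[0,0,0],[4,0,-0.6],1],[[0,0,0],[7,0,-1],1],[[0,0,0],[10,0,-1.2],1],[[0,0,0],[12,0,-1.3],1],[[0,0,0],[13.2,0,-1.3],1],[[0,0,0],[14,0,-1.3],1],[[0,0,0],[14,0,-1.3],1]]'; python3 wr.py 12
python3 - <<'E'
from workcell import camera
import numpy as np,cv2
c=camera("side");np.savez("c_side_12.npz",**c)
cv2.imwrite("pics/s12.png",cv2.resize(c["pixels"][120:270,260:410,::-1],None,fx=4,fy=4,interpolation=cv2.INTER_CUBIC))
E
```

```text
clock: 21.22
position: [0.4264, -0.016, 0.1327]
ee_rot: [-0.042, 0.705, 0.046, 0.706]
ft_force: [-11.9, -1.7, 35.1]
grip_width: 0.13
21.225 [ 0.4264 -0.016   0.1327] [-11.9  -1.7  35.1]
```

View pics/w_12.png

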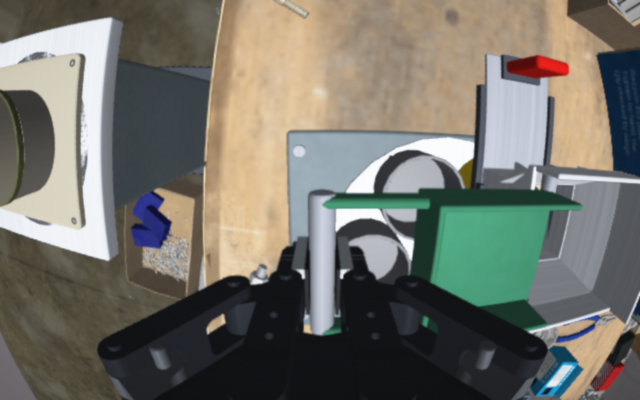

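View pics/s12.png

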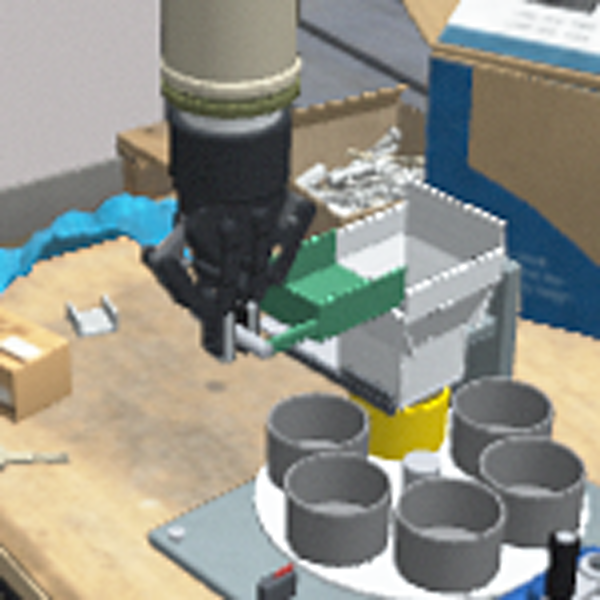

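```bash
python3 -m inch '[[[0,0,0],[0,0,0],0.65],[[0,0,0],[0,0,0],0.65],[[0,0,0],[0,0,0],0.65],[[0,0,0],[-30,0,0],0.65],[[0,0,0],[-80,0,0],0.65],[[0,0,0],[-130,0,0],0.65],[[0,0,0],[-160,0,0],0.65],[[0,0,0],[-160,0,0],0.65]]'; python3 wr.py 13
python3 - <<'E'
from h import *
for a in (90,-90): print(go([.565,.13,.27],.127+np.radians(a)))
from workcell import camera
c=camera("top");np.savez("c_top_13.npz",**c)
E
```

```text
clock: 22.32
position: [0.427, -0.0168, 0.2942]
ee_rot: [-0.042, 0.704, 0.047, 0.707]
ft_force: [-0.2, 0.6, -1.1]
grip_width: 0.349
22.325 [ 0.427  -0.0168  0.2942] [-0.2  0.6 -1.1]
(array([-90.1,   0.4,  -0.2]), array([ 23.8, 128.2, 156. ]))
(array([89.9, -0.2, -0.4]), array([ 23.8, 128.2, 156. ]))
```

View pics/w_13.png

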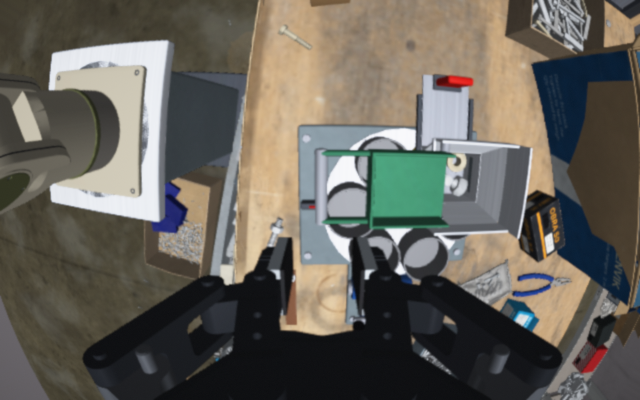

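```bash
python3 -m inch '[[[-10,0,0],[0,15,15],0.3],[[-20,0,0],[0,30,32],0.3],[[-30,0,0],[0,45,50],0.3],[[-40,0,0],[0,60,68],0.3],[[-50,0,0],[5,75,86],0.3],[[-60,0,0],[10,90,104],0.3],[[-70,0,0],[15,105,122],0.3],[[-80,0,0],[20,118,140],0.3],[[-90,0,0],[24,128,156],0.3],[[-90,0,0],[24,128,156],0.3]]'; python3 wr.py 14
python3 - <<'E'
from workcell import readout
print(readout.get_obs()["joint_pos"].round(2))
import cv2
a=cv2.imread("pics/w_14.png");cv2.imwrite("pics/w_14c.png",cv2.resize(a[80:300,200:460],None,fx=3,fy=3,interpolation=cv2.INTER_CUBIC)[:600])
E
```

```text
clock: 23.68
position: [0.564, 0.1302, 0.2662]
ee_rot: [-0.529, 0.467, 0.532, 0.468]
ft_force: [-0.0, 0.0, -0.1]
grip_width: 0.7
23.675 [0.564  0.1302 0.2662] [-0.   0.  -0.1]
[-0.74  0.21  0.53  1.49 -0.11  1.47  1.48]
```

View pics/w_14.png

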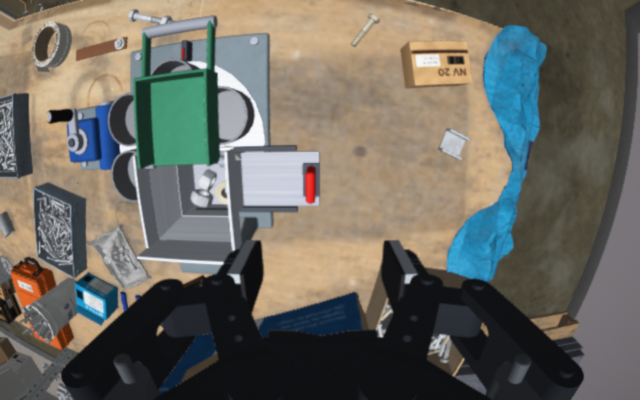

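View pics/w_14c.png

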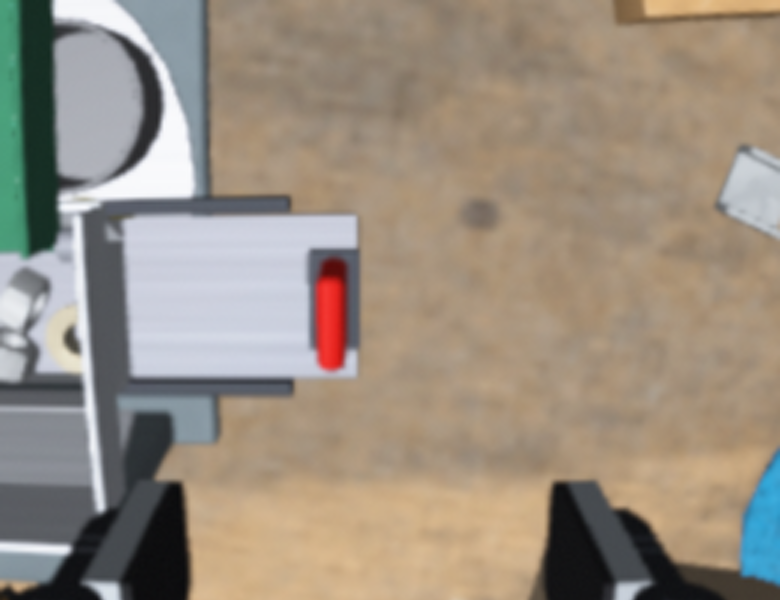

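Run:
```python
from wr import *
np.set_printoptions(precision=4,suppress=True)
c=dict(np.load("c_wrist_14.npz"))
for q in [(310.7,186),(310.7,172),(310.7,201)]: print(watz(c,*q,.1365),wdep(c,*q))
p=(watz(c,310.7,172,.1365)+watz(c,310.7,201,.1365))/2
print(p,go([p[0],p[1],.065],.127+np.pi/2))
```

```text
[0.5699 0.1204 0.1365] [0.5695 0.1204 0.1384]
[0.5553 0.1186 0.1365] [0.5552 0.1187 0.1369]
[0.586  0.1222 0.1365] [0.5856 0.1222 0.1377]
[0.5706 0.1204 0.1365] (array([-0.3,  0.2, -0.1]), array([201.9,  -6. , -10.5]))
```

```bash
python3 -m inch '[[[0,0,0],[20,-6,-10.5],0.5],[[0,0,0],[70,-6,-10.5],0.5],[[0,0,0],[120,-6,-10.5],0.5],[[0,0,0],[165,-6,-10.5],0.5],[[0,0,0],[195,-6,-10.5],0.5],[[0,0,0],[202,-6,-10.5],0.5],[[0,0,0],[202,-6,-10.5],0.8],[[0,0,0],[202,-6,-10.5],1],[[0,0,0],[202,-6,-10.5],1],[[0,0,0],[202,-6,-10.5],1]]' 30; python3 wr.py 15
```

```text
clock: 24.98
position: [0.5715, 0.1204, 0.0665]
ee_rot: [-0.528, 0.468, 0.531, 0.47]
ft_force: [-2.0, -1.4, 6.6]
grip_width: 0.11
24.975 [0.5715 0.1204 0.0665] [-2.  -1.4  6.6]
```

View pics/w_15.png

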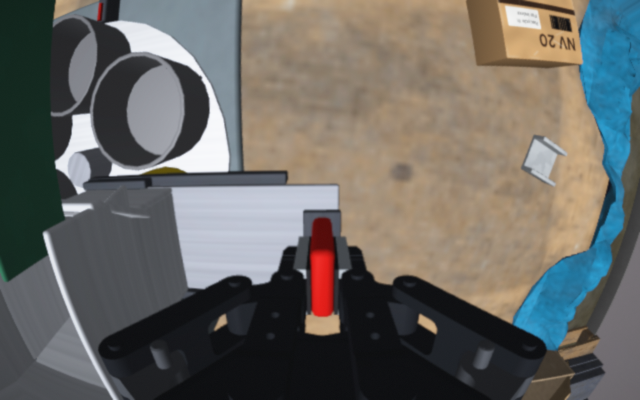

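```bash
python3 -m inch '[[[0,0,0],[0,0,6],1],[[0,0,0],[0,0,14],1],[[0,0,0],[0,0,23],1],[[0,0,0],[0,0,33],1],[[0,0,0],[0,0,43],1],[[0,0,0],[0,0,52],1],[[0,0,0],[0,0,60],1],[[0,0,0],[0,0,65],1],[[0,0,0],[0,0,66],1],[[0,0,0],[0,0,66],1]]'; python3 wr.py 16
python3 - <<'E'
from workcell import camera
import numpy as np,cv2
c=camera("side");np.savez("c_side_16.npz",**c)
cv2.imwrite("pics/s16.png",cv2.resize(c["pixels"][120:270,260:410,::-1],None,fx=4,fy=4,interpolation=cv2.INTER_CUBIC))
E
```

```text
clock: 26.28
position: [0.5636, 0.1826, 0.0666]
ee_rot: [-0.528, 0.469, 0.529, 0.469]
ft_force: [-1.6, -11.7, -0.3]
grip_width: 0.11
26.275 [0.5636 0.1826 0.0666] [ -1.6 -11.7  -0.3]
```

View pics/w_16.png

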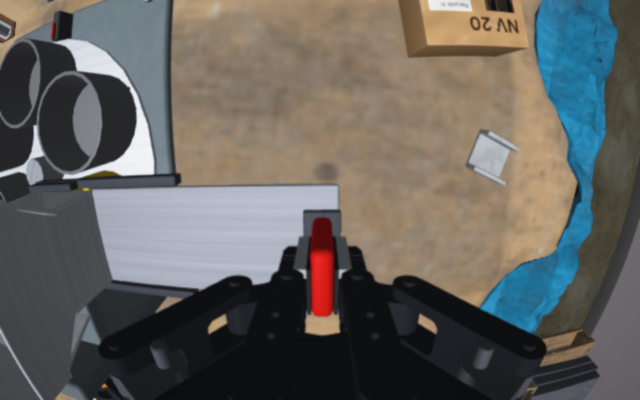

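View pics/s16.png

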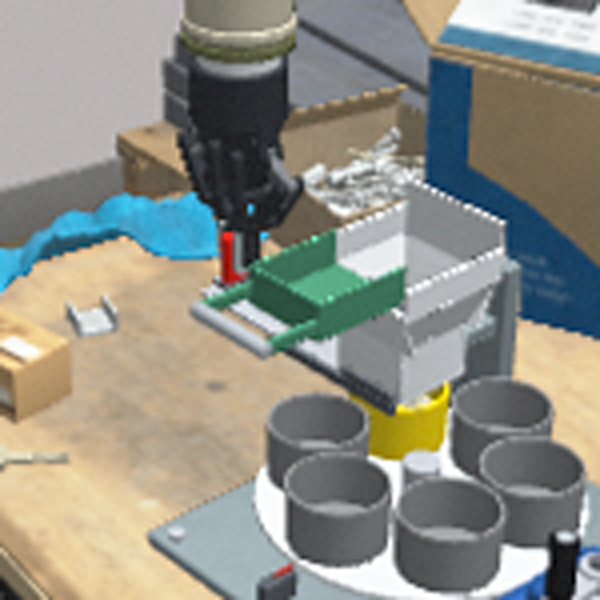

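```bash
python3 -m inch '[[[0,0,0],[0,0,2],1],[[0,0,0],[0,0,4],1],[[0,0,0],[0,0,5],1],[[0,0,0],[0,0,5],1]]' 60
python3 - <<'E'
from h import *
from workcell import readout,camera
o=readout.get_obs();print(o["position"],o["ft_force"])
c=camera("top");np.savez("c_top_16.npz",**c)
a=c["pixels"][120:240,240:400,::-1];cv2.imwrite("pics/t16.png",cv2.resize(a,None,fx=5,fy=5,interpolation=cv2.INTER_CUBIC))
E
```

```text
clock: 26.88
position: [0.5636, 0.1823, 0.0666]
ee_rot: [0.528, -0.472, -0.527, -0.469]
ft_force: [-1.9, -16.7, 2.6]
grip_width: 0.109
[0.56357046 0.18234719 0.06660381] [ -1.94120379 -16.74283564   2.62379579]
```

View pics/t16.png

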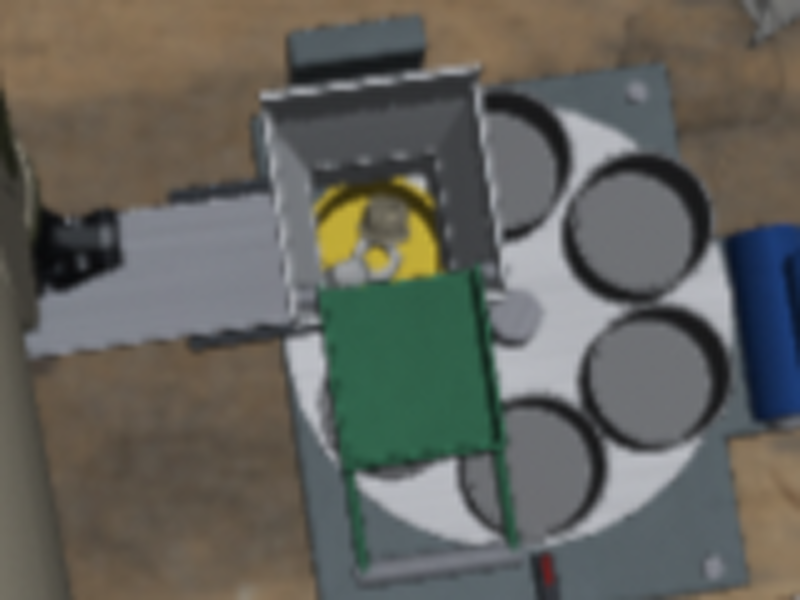

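```bash
python3 -m inch '[[[0,0,0],[0,0,-6],1],[[0,0,0],[0,0,-14],1],[[0,0,0],[0,0,-23],1],[[0,0,0],[0,0,-33],1],[[0,0,0],[0,0,-43],1],[[0,0,0],[0,0,-52],1],[[0,0,0],[0,0,-59],1],[[0,0,0],[0,0,-63],1],[[0,0,0],[0,0,-65],1],[[0,0,0],[0,0,-66],1]]'
python3 - <<'E'
from h import *
print(go([.5715,.1204,.0665],.127+np.pi/2))
E
```

```text
clock: 28.18
position: [0.5716, 0.1186, 0.0668]
ee_rot: [0.528, -0.471, -0.528, -0.47]
ft_force: [4.8, 10.6, -9.3]
grip_width: 0.107
(array([-0.6, -0.1, -0. ]), array([ 0.3, -0.1,  1.7]))
```

```bash
python3 -m inch '[[[0,0,0],[0,0,-1],1],[[0,0,0],[0,0,-2.5],1],[[0,0,0],[0,0,-2.5],1]]'
python3 - <<'E'
from h import *
from workcell import camera
print(go([.5715,.1204,.0665],.127+np.pi/2))
c=camera("top");np.savez("c_top_17.npz",**c)
a=c["pixels"][120:240,240:400,::-1];cv2.imwrite("pics/t17.png",cv2.resize(a,None,fx=5,fy=5,interpolation=cv2.INTER_CUBIC))
E
```

```text
clock: 28.55
position: [0.5716, 0.1188, 0.0668]
ee_rot: [-0.528, 0.469, 0.529, 0.47]
ft_force: [1.2, 11.2, -6.3]
grip_width: 0.107
(array([-0.5,  0.1, -0. ]), array([ 0.3, -0.1,  1.6]))
```

View pics/t17.png

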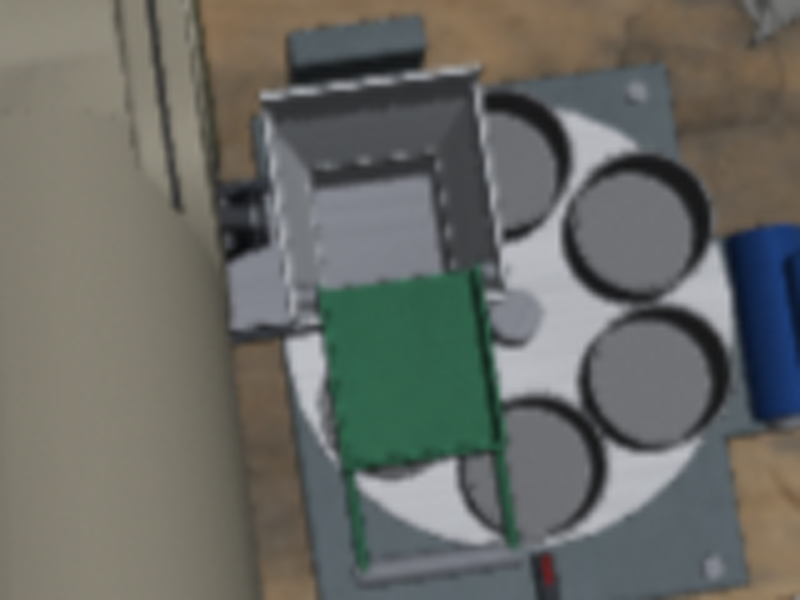

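```bash
python3 -m inch '[[[0,0,0],[0,0,0],0.6],[[0,0,0],[0,0,0],0.5],[[0,0,0],[0,0,0],0.5],[[0,0,0],[-40,0,0],0.5],[[0,0,0],[-95,0,0],0.5],[[0,0,0],[-150,0,0],0.4],[[0,0,0],[-200,0,0],0.3],[[0,0,0],[-200,0,40],0.3],[[0,0,0],[-200,0,90],0.3],[[0,0,0],[-200,0,90],0.3]]'; python3 wr.py 18
python3 - <<'E'
from h import *
from workcell import camera
for n in ("top","side"):
  c=camera(n);np.savez(f"c_{n}_18.npz",**c);cv2.imwrite(f"pics/{n}18.png",c["pixels"][...,::-1])
a=cv2.imread("pics/side18.png")[140:310,260:460];cv2.imwrite("pics/side18c.png",cv2.resize(a,None,fx=3.5,fy=3.5,interpolation=cv2.INTER_CUBIC))
E
python3 plat.py c_top_18.npz c_side_18.npz
```

```text
clock: 29.85
position: [0.5597, 0.2125, 0.2663]
ee_rot: [-0.529, 0.468, 0.531, 0.468]
ft_force: [-0.0, 0.1, 0.5]
grip_width: 0.704
29.85 [0.5597 0.2125 0.2663] [-0.   0.1  0.5]
c_top_18.npz (array([ 0.5522645 , -0.06539652,  0.08856083]), np.float64(5.074161667768862), np.float64(2.8416695539560872), np.int64(812))
c_side_18.npz (array([ 0.55119292, -0.06933139,  0.08443625]), np.float64(4.837840857502224), np.float64(1.7985283086121922), np.int64(975))
```

View pics/w_18.png

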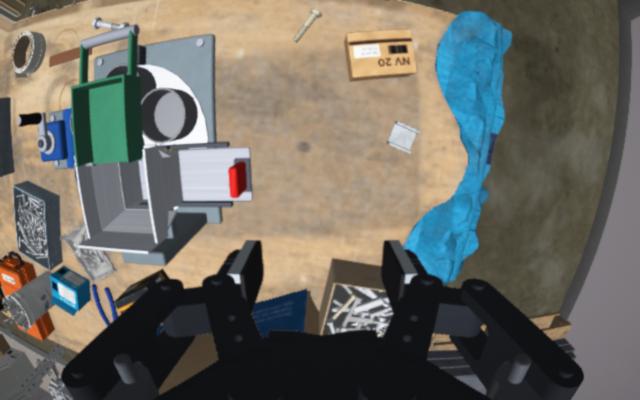

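View pics/side18c.png

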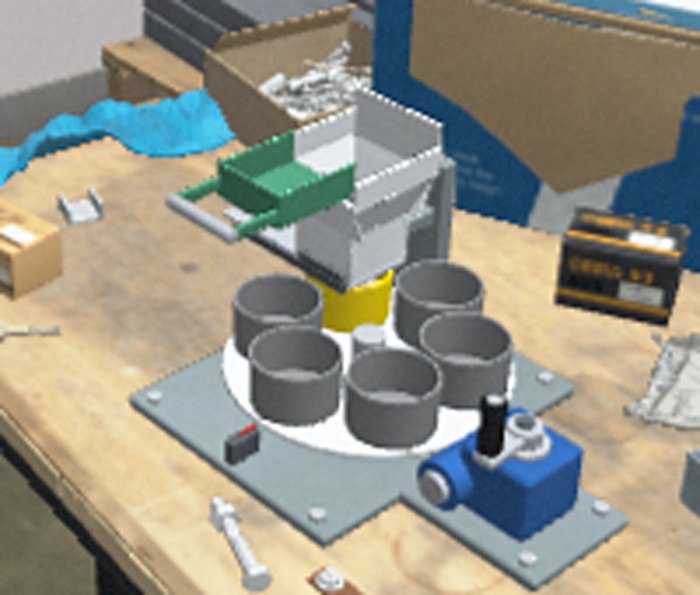

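View pics/top18.png

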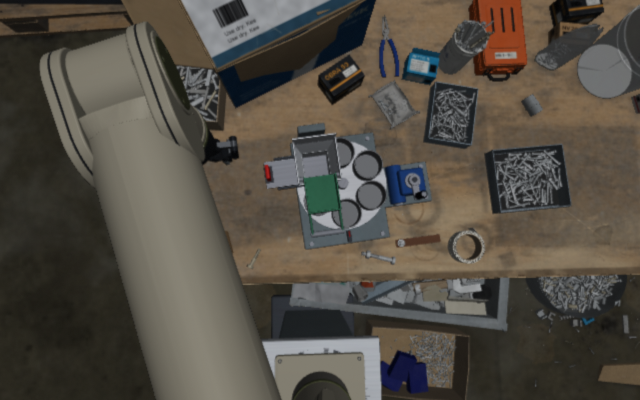

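Run:
```python
from plat import *
for a,b in (("c_side_0.npz","c_side_18.npz"),("c_top_0.npz","c_top_18.npz")):
  for f in (a,b):
    x=cloud(dict(np.load(f)))
    m=(abs(x[:,0]-.42)<.02)&(abs(x[:,1]+.018)<.03)&(x[:,2]>.16)&(x[:,2]<.24)
    t=(abs(x[:,0]-.57)<.03)&(abs(x[:,1]-.125)<.03)&(x[:,2]>.11)&(x[:,2]<.15)
    print(f,m.sum(),x[m].mean(0).round(4),x[m].max(0).round(4),"tab",t.sum(),x[t].mean(0).round(4) if t.sum() else '')
```

```text
c_side_0.npz 81 [ 0.422  -0.0184  0.1929] [0.4312 0.0115 0.1976] tab 0 
c_side_18.npz 81 [ 0.4222 -0.0178  0.1931] [0.4338 0.0115 0.1988] tab 0 
c_top_0.npz 158 [ 0.4264 -0.019   0.1925] [0.4393 0.0111 0.1973] tab 74 [0.5699 0.1188 0.132 ]
c_top_18.npz 155 [ 0.4264 -0.0188  0.1925] [0.4392 0.0111 0.1976] tab 74 [0.5699 0.1189 0.132 ]
```

Tray handle and gate tab are back exactly where they started; nothing else has moved. Handing in.

```bash
python3 -c "
from workcell import manip
print(manip.hand_in())"
```

```text
the job is handed in; nothing more can be done
None
```

The job is done and handed in at about 30 s on the clock, well inside the 72 s limit.

- **Crank:** I turned it clockwise about 870° (15.2 rad). That put the yellow cup within about 0.3° of platter angle under the hopper outlet, or roughly 0.1 rad of crank.
- **Tray:** I tipped it to about 80°, all three nuts went into the hopper, and I lowered it under control onto its stop.
- **Gate:** I pulled it open to its stop, which took 64 mm. All three nuts were visible in the yellow cup, and I then pushed it shut to its stop.

**Last checks:**
- The tray handle and the gate tab were back within 0.3 mm of where they started.
- The hopper and tray were empty.
- The platter angle was unchanged after the crank was released.
- The bystanders looked undisturbed in the pictures. The pack and clip were hidden by the arm in the final top view, but the wrist view showed both.
- Wrist force in the readings I took stayed at or below 42 N.

**What disagreed:** The fingertips sit about 39 mm behind the reported TCP position. Because of this the first grasp of the crank closed just above the grip, without pressing on it, and I allowed for the offset from then on.

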